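# Load a glass plate in a bench spotter and set its feed lever

### The arm

A 6-joint arm with a two-finger parallel gripper is mounted at the origin on the work surface. World frame = base frame: x ahead of the robot, y to its left, z up, the work surface at z = 0. Lengths are in mm, angles in degrees, forces in N, time in s.
With the tool pointing down it reaches from about 350 to 850 mm from the base axis. Payload 8.1 kg.
Tool frame: the origin (TCP) lies on the centre line of the jaws, within the pads' length; the fingertips stand r.tip_extent ahead of it and the grasp point (between the pads) lies 8 mm behind it (r.tip_extent is the distance from the TCP to the fingertips, in mm); z points along the fingers, y is the direction in which the jaws open and shut (so a half turn about z gives the same grasp; the last joint's range is limited). The gripper opens to 85 mm and grips with 20 to 120 N. Pads are 22 mm wide; open, the fingers measure 114 mm over their backs; the gripper's body (76 mm by 85 mm) begins 54 mm behind the grasp point. The pads swing forward as they close: fully open they stand 13 mm farther back than shut.
Start: joints at [59.966, 7.471, 85.268, -0, 87.261, -4.893], TCP at [254.892, 543.172, 242.292] pointing down, gripper open.
Joint ranges: [-169.43, 169.43], [-51.17, 129.36], [1.28, 143.12], [-76.62, 256.62], [0, 156.53], [-152.29, 152.29]. Speed limits (degrees/s): [136.94, 136.94, 159.86, 180, 180, 180].

### API

Orientations are given as [roll, pitch, yaw] about the fixed x, y, z axes, in that order (R = Rz(yaw) Ry(pitch) Rx(roll)).
In Python, from bench import sense, optics, hand_in, spotter, r gives the robot as it stands.
- The arm moves only by the tool apply_moves, never from a script. Its argument "series" is a list of rows, each a list of 3 entries, a list of its own where there are three numbers: the opening, from 0 (shut) to 1 (fully open), then the shift along the world's x, y, z in m, then the turn about the world's z in rad. In form: [[grip, [x, y, z], turn], ...]. A call has 1 to 5 rows; each row is the pose to reach, as a shift and turn from the pose measured when the call began; what a row does not reach only later rows make up. A row lasts 1/8 s, in which the tool goes at most 62.5 mm and 10.7 degrees, less where a joint would pass 70% of its speed; a pose out of reach is approached as far as the arm can. A call with a gripper value outside its range is refused whole. The fingers move at their own pace and stop on an object; "grip_force" is the grip in N (left out, the last holds). Time passes only in rows, so rows that repeat a pose let the fingers close. It gives the time, the measured TCP pose, the force and the opening at its end, in the units of the state.
- sense(): the state, without advancing time (a new reading comes with each control period).
- optics.snapshot(name): name is "scene" or "top"; returns a dict with "color" (384x512x3 uint8, blue, green, red), "intrinsics" (3x3 intrinsics, pixels), "rvec" (rotation vector, rad) and "tvec" (3), from world to camera coordinates, as OpenCV has them. Camera axes: x right, y down, z forward; pixel columns grow to the right and rows downward; lengths in mm; the calibration is good to about 2 mm. A picture is of the moment at which its call begins. There is no depth.
- hand_in(): hands the job in, once; it reports no verdict.
Trained networks look in a picture, given as the dict that the camera call returned (one of the last four; its "shot" number tells which), for a name from the list of things; names that differ only in an ending like _2 or _b are one class to them, and where a whole thing is asked for, a point or a joint stands for the part that bears it (a point fixed in the world has none). Each returns a list of dicts, best first, with "p" (0 to 1); they miss things now and then, are a little off and sometimes report something else, mostly with a low value. They report only what shows in the picture. A call takes as long as a camera call. They do not tell look-alikes from the thing itself.
- spotter.search_frame(picture, query): "xyz" ([x, y, z] in mm, in the coordinates of the camera as it stood for that picture, good to about 4 mm: the middle of the surface that is visible of it).
- spotter.masks_of(picture, query): "mask" (384x512 bool, what is visible of it).
The state is a dict: "time": time; "joint_pos": joint angles; "qd": joint speeds; "joint_efforts": joint torques, N m; "tool_pos": TCP position; "tcp_rot": TCP orientation; "ft_force": force on the tool from outside, world axes, zero at the start; "wrist_torque": the same for the moment, N m; "finger_gap": finger opening in mm.
Only numpy, scipy, OpenCV 4.12 (cv2) and the standard library are available. Lean on these libraries where they do the work, as an engineer would, in place of code of your own. Each camera call takes 0.05 s, during which the arm holds its last target.

### The job

Get the spotting machine ready: first swing the feed lever fully shut against its stop, then, with the feed still shut, slide the glass plate, raised rim leading, along the stage under both sprung clips until it is fully home at the stop, flat and straight on the bar, and the clips have ridden over the rim and snapped down behind it. Finally swing the feed lever round until it points at the little index tab, and let go of everything. Leave the index tab where it is and do not disturb the things standing about.

Things in the scene. Friction and masses are not known exactly. Their poses are not given: they have to be found in the camera images.
- stage: Fixed machine stage: black base 280 x 200 x 8 mm (x -150 to +130 mm); on it an aluminium bar 44 mm wide along the stage's x axis, x = -120 to +50 mm, top 36 mm above the origin. Origin: on the table, under the centre of a plate that is fully home; x points the way the plate slides in, z up. A plate overhangs the bar 8 mm on each side, so fingers may straddle both.
- stage_stop (a point): Foot of the stop's face, in the middle of the bar's top, at stage x = +50 mm. The white stop is 60 mm wide and rises 14 mm above the bar; behind it is the white clip block, 4 mm above the bar.
- clip_beads (a point): Midpoint between the two steel clip beads at rest, at stage x = 36.5 mm. Beads are 8 mm thick cylinders at stage y = +14 and -14 mm, their undersides 2 mm above the bar; upturned lead-in lips reach towards -x to about stage x = 12 mm, 11 mm above the bar. The clips reach over the stop from pivots behind it.
- gantry (a point): Point on the stage's underside below the middle of the black gantry, at stage x = 112 mm: posts 26 mm square at y = +85 and -85 mm, 220 mm tall, a beam 240 mm long at 205 mm height, and a nozzle at stage x = 85 mm down to 135 mm.
- clip_left (a joint): Left (+y) clip, hinged 40 mm behind the stop face; radians, 0 at rest, grows as its bead rises: about 0.056 resting on the 5 mm glass, 0.11 on the 8 mm rim. Spring force at the bead about 1 to 2 N.
- clip_right (a joint): Right (-y) clip, same.
- plate: Loose glass plate 100 (x) x 60 (y) x 5 mm, about 80 g, origin at the centre of its underside, z up. Along its +x end runs a raised glass rim 6 mm wide, 60 mm long, 3 mm above the plate's top. It starts lying roughly straight on the plinth. Fully home its origin is above the stage's origin, 36 mm up, x axes parallel; the clips drop behind the rim when its end is within about 3.5 mm of the stop.
- plate_rim (a point): Middle of the top of the plate's raised rim, 47 mm along the plate's +x and 8 mm above its underside.
- plinth: Fixed white plinth, top 75 x 44 mm, 30 mm high, foot 90 x 52 x 6 mm; origin under its centre. The plate overhangs it.
- console: Fixed grey feed console, 220 x 250 x 20 mm (x from -130 to +90 mm of its origin), origin on the table under the lever's vertical pivot, z up. The lever and index sweep over its -x side. A round gauge (48 mm wide, 38 mm high) sits at x = +58 mm; a small steel stop pin, 40 mm high, stands 60 mm from the pivot next to the shut end.
- feed_lever (a joint): Feed lever on a vertical pivot, radians: 0 fully shut against its stop, up to 2.1; grows counter-clockwise seen from above. In the console's frame the lever points along the direction 2.094 rad + joint (from x towards y). Stiff: needs about 2 N at the knob and stays where it is left.
- feed_lever_hinge (a point): Point on the lever's pivot axis, 38 mm above the table.
- lever_knob (a point): Centre of the top of the lever's upright round black knob: 22 mm diameter, 44 mm tall (41 to 85 mm above the table), 90 mm from the pivot. Its x axis points from the pivot along the lever.
- index (a joint): Angle of the index tab, same zero and direction as the feed lever: the lever points at the tab when both read the same. It must not be moved.
- index_tab (a point): Top of the index tab, a steel block 16 x 7 x 12 mm on the console's rim, 116 mm from the pivot, top 33 mm above the table. Its x axis points from the pivot through the tab.
- rack: Loose white tube rack 64 x 116 mm, 90 mm high with its tubes. Bystander. Origin under its centre, as for all the following.
- bottle: Loose amber bottle, 56 mm diameter, 130 mm high. Bystander.
- carton: Loose cardboard box 50 x 60 x 50 mm. Bystander.
- beaker: Loose glass beaker, 44 mm wide, 50 mm high, on the stage's base. Bystander.
- screwdriver: Loose screwdriver, 140 mm long, lying on the stage's base beside the bar. Bystander.
- jar: Loose white jar, 40 mm diameter, 55 mm high, on the console. Bystander.
- tape: Loose roll of clear tape, 52 mm diameter, 18 mm high, on the console. Bystander.
- fan: Loose black fan 60 x 25 x 60 mm, standing. Bystander.
There are look-alikes about, which are no part of the job. Leave any black, blue or pink look-alike of the plate alone.

How it is judged:
By the outcome, as a careful person would: the job done as asked, in the order asked, and still so for the second after the job is handed in, with the robot touching nothing.
It also fails if it takes over 72 s, if anything falls off the work surface, if the arm or the gripper's body presses on something with over 40 N, if the wrist force passes 120 N, or if a joint passes its speed limit or range.

## Working session

There is one attempt and no reset: what is moved stays moved. The work goes in short steps, Python scripts to look and compute and a tool call to move; the robot and the scene stay as the last step left them, time stands still between calls to the robot, and variables do not carry over. Pictures are saved under pics/ and viewed, and the job is handed in when it is done.

Besides the shell and the picture viewer there is one more tool, called after "Request:" as a command line: name --argument value ..., lists and objects as JSON in quotes. apply_moves: Moves the arm, as the interface text tells. Its arguments: {"type":"object","properties":{"series":{"type":"array"},"grip_force":{"type":"number"}},"required":["series"]}

```bash
ls; mkdir -p pics; python3 - <<'E'
from bench import sense, optics, spotter, r
import cv2, numpy as np
print(sense()); print(r.tip_extent)
for n in ("scene","top"):
    p=optics.snapshot(n); cv2.imwrite(f"pics/{n}0.png",cv2.resize(p["color"],(800,600),interpolation=cv2.INTER_CUBIC))
    print(n,p["intrinsics"],p["rvec"],p["tvec"],p["shot"])
E
```

```text
pics
{'time': 0.0, 'joint_pos': array([ 5.99661366e+01,  7.51401424e+00,  8.53313389e+01, -1.14526168e-04,
        8.72618387e+01, -4.89111955e+00]), 'qd': array([ 0.14765646, -0.01290635, -0.00234672, -0.04187576,  0.05772028,
        0.01454607]), 'joint_efforts': array([-1.07483993e-03, -5.69400108e+01, -5.00553703e+01, -2.17443526e-04,
        1.50640908e-02,  5.03175272e-05]), 'tool_pos': array([254.61326123, 542.6956733 , 241.23608404]), 'tcp_rot': array([-1.79893189e+02, -9.02547638e-03,  1.54857253e+02]), 'ft_force': array([-0.60797489,  0.11872973, -0.0733065 ]), 'wrist_torque': array([-0.0038497 , -0.05004536, -0.04100793]), 'finger_gap': 85.35497859464692}
11.0
scene [[466.68312972   0.         259.2063113 ]
 [  0.         466.68312972 194.91286365]
 [  0.           0.           1.        ]] [ 1.08553642  2.17948313 -1.21115184] [ 235.80430155 -171.91600702 1726.08565113] 1
top [[398.05338546   0.         260.38616953]
 [  0.         398.05338546 184.23632305]
 [  0.           0.           1.        ]] [ 2.14266624 -2.1327855   0.22655945] [  66.24673468  527.72368321 1096.6611217 ] 2
```

View pics/scene0.png

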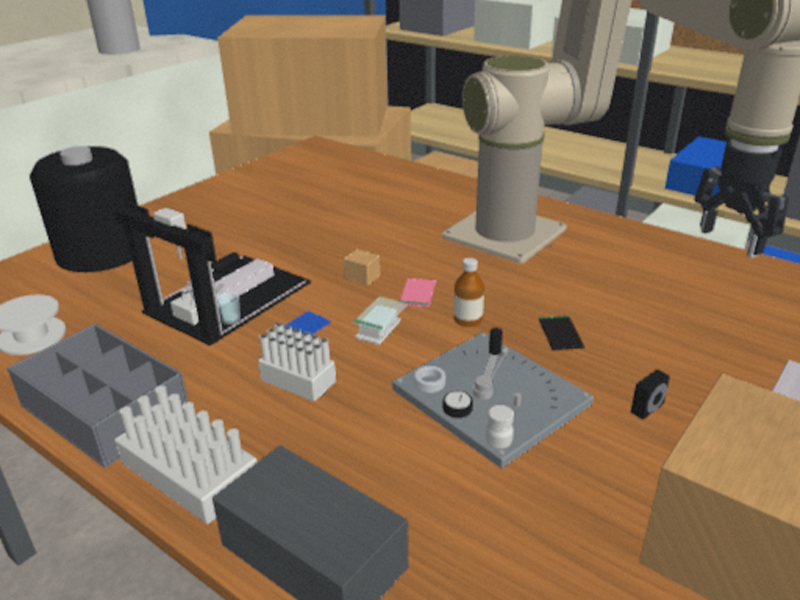

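View pics/top0.png

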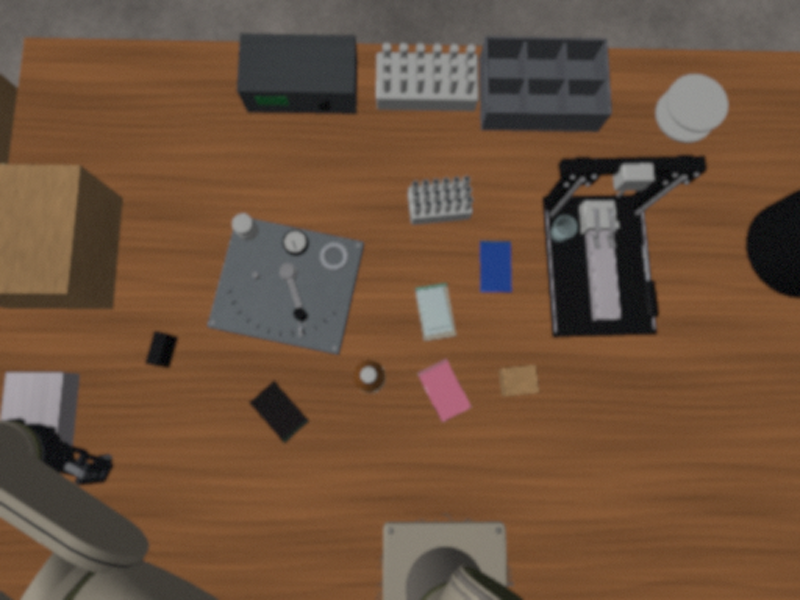

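The real plate is the pale glass on the white plinth, at top-view (435,311). The look-alikes are blue (495,266), pink (444,390) and black (279,411) in the top view, all lying on the table. The small black item at (161,349) is the fan. Next I'll measure.

```bash
cat > h.py <<'E'
from bench import sense, optics, spotter, r
import cv2, numpy as np
def cam(p):
    R,_=cv2.Rodrigues(np.array(p["rvec"],float)); return np.array(p["intrinsics"]),R,np.array(p["tvec"],float).ravel()
def unproj(p,uv,z):
    K,R,t=cam(p); uv=np.atleast_2d(np.array(uv,float))
    d=(np.linalg.inv(K)@np.c_[uv,np.ones(len(uv))].T); d=R.T@d; c=-R.T@t
    s=(z-c[2])/d[2]; return (c[:,None]+d*s).T
def proj(p,X):
    K,R,t=cam(p); return cv2.projectPoints(np.atleast_2d(np.array(X,float)),R,t,K,None)[0].reshape(-1,2)
def toworld(p,xyz):
    K,R,t=cam(p); return R.T@(np.array(xyz)-t)
def save(p,name,box=None,k=1,pts=None):
    im=p["color"].copy()
    if box: 
        x0,y0,x1,y1=box; c=im[y0:y1,x0:x1]
    else: x0=y0=0;c=im
    c=cv2.resize(c,None,fx=k,fy=k,interpolation=cv2.INTER_CUBIC)
    for q in ([] if pts is None else pts): cv2.circle(c,(int((q[0]-x0+.5)*k),int((q[1]-y0+.5)*k)),2,(0,0,255),-1)
    cv2.imwrite(name,c)
E
python3 - <<'E'
from h import *
P={n:optics.snapshot(n) for n in("scene","top")}
for q in ["plate","plate_rim","plinth","stage_stop","clip_beads","gantry","stage","lever_knob","feed_lever_hinge","index_tab","console","carton","bottle","rack","beaker","screwdriver","jar","tape","fan"]:
  for n in P:
    print(q,n,[(round(d["p"],2),toworld(P[n],d["xyz"]).round(0).tolist()) for d in spotter.search_frame(P[n],q)[:4]])
save(P["top"],"pics/t_plate.png",(250,160,330,290),6)
save(P["top"],"pics/t_stage.png",(340,90,460,220),4.5)
save(P["top"],"pics/t_cons.png",(125,130,240,235),6)
save(P["scene"],"pics/s_plate.png",(215,180,275,230),10)
np.save("P.npy",P,allow_pickle=True)
E
```

```text
plate scene [(0.89, [345.0, 1.0, 7.0]), (0.73, [489.0, 17.0, 36.0]), (0.63, [561.0, -101.0, 6.0]), (0.57, [304.0, 305.0, 5.0])]
plate top [(0.9, [483.0, 13.0, 32.0]), (0.83, [341.0, 1.0, 4.0]), (0.66, [577.0, -105.0, 0.0]), (0.63, [306.0, 301.0, 5.0])]
plate_rim scene [(0.81, [305.0, 301.0, 9.0]), (0.64, [492.0, 22.0, 35.0]), (0.61, [560.0, -99.0, 5.0]), (0.45, [551.0, 304.0, 19.0])]
plate_rim top [(0.98, [582.0, -104.0, 8.0]), (0.66, [485.0, 17.0, 38.0]), (0.66, [303.0, 304.0, -2.0]), (0.57, [347.0, -3.0, 0.0])]
plinth scene [(0.46, [529.0, 33.0, 10.0])]
plinth top []
stage_stop scene [(0.6, [698.0, -278.0, 43.0])]
stage_stop top [(0.92, [623.0, -297.0, 13.0])]
clip_beads scene [(0.64, [699.0, -281.0, 41.0])]
clip_beads top [(0.91, [626.0, -295.0, 13.0])]
gantry scene [(0.61, [700.0, -283.0, 41.0])]
gantry top [(0.65, [623.0, -292.0, 9.0])]
stage scene [(0.66, [702.0, -279.0, 46.0]), (0.15, [593.0, 205.0, 36.0])]
stage top [(0.64, [625.0, -297.0, 10.0]), (0.44, [591.0, 209.0, 35.0])]
lever_knob scene [(0.64, [498.0, 272.0, 42.0])]
lever_knob top [(0.62, [518.0, 281.0, 45.0]), (0.36,
[... 644 characters left out ...]
.36, [704.0, -278.0, 44.0])]
rack top [(0.89, [685.0, 11.0, 67.0])]
beaker scene [(0.69, [652.0, -217.0, 41.0])]
beaker top [(0.62, [646.0, -229.0, 42.0])]
screwdriver scene [(0.57, [517.0, -383.0, 26.0]), (0.34, [500.0, 271.0, 43.0])]
screwdriver top [(0.5, [516.0, -388.0, 31.0])]
jar scene [(0.74, [594.0, 206.0, 36.0]), (0.66, [529.0, 30.0, 8.0]), (0.56, [657.0, 378.0, 54.0])]
jar top [(0.64, [623.0, -296.0, 11.0]), (0.62, [632.0, 365.0, 74.0]), (0.2, [587.0, 207.0, 39.0])]
tape scene [(0.73, [594.0, 208.0, 37.0]), (0.46, [385.0, 144.0, 66.0])]
tape top [(0.56, [590.0, 205.0, 35.0])]
fan scene [(0.97, [433.0, 517.0, 45.0])]
fan top [(0.91, [410.0, 503.0, 57.0]), (0.2, [688.0, 11.0, 67.0])]
```

View pics/t_plate.png

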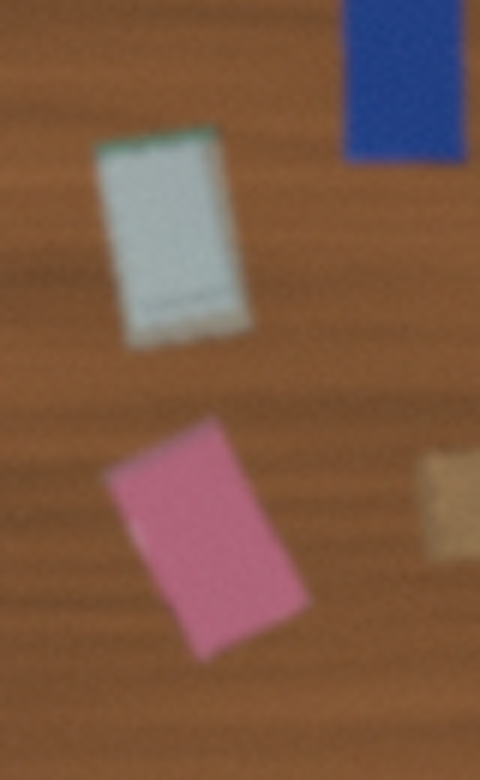

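View pics/t_stage.png

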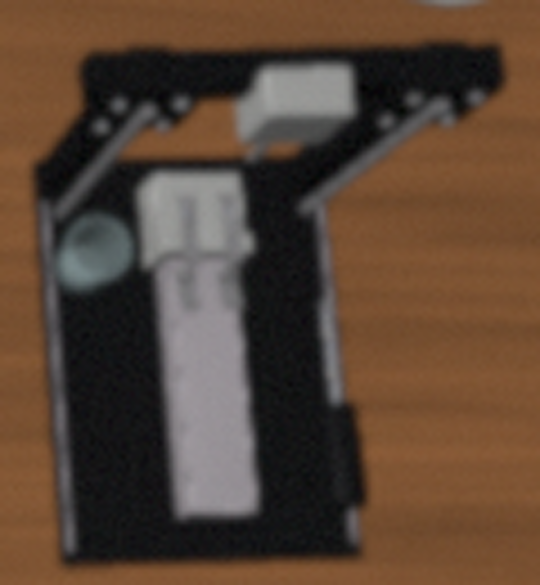

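View pics/t_cons.png

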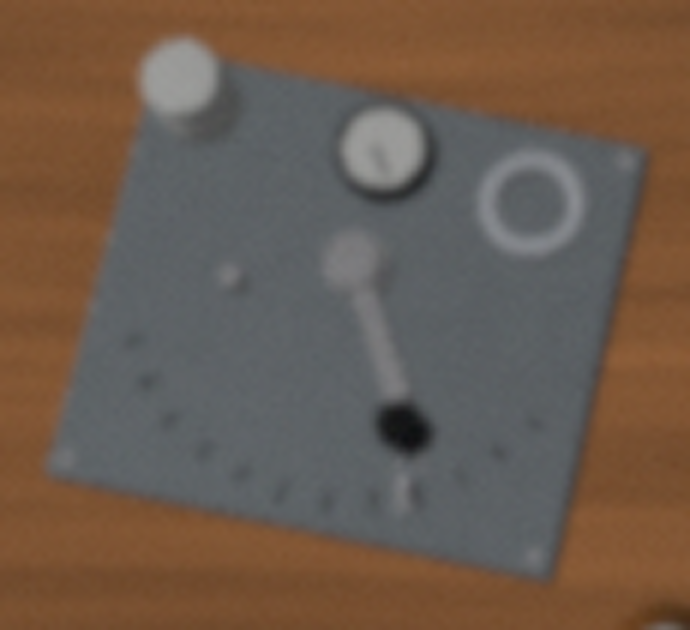

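View pics/s_plate.png

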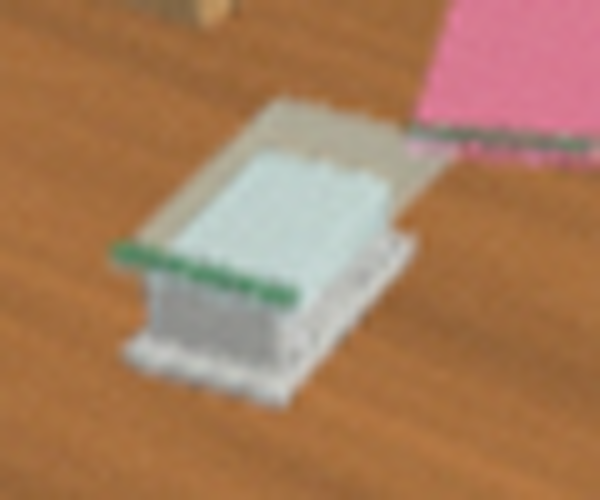

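```bash
python3 - <<'E'
from h import *
P=np.load("P.npy",allow_pickle=True).item()
save(P["scene"],"pics/s_stage.png",(70,125,210,220),5.7)
save(P["scene"],"pics/s_cons.png",(245,200,385,300),5.7)
save(P["top"],"pics/t_stage2.png",(345,170,430,220),9)
E
```

```text
(no output)
```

View pics/s_stage.png

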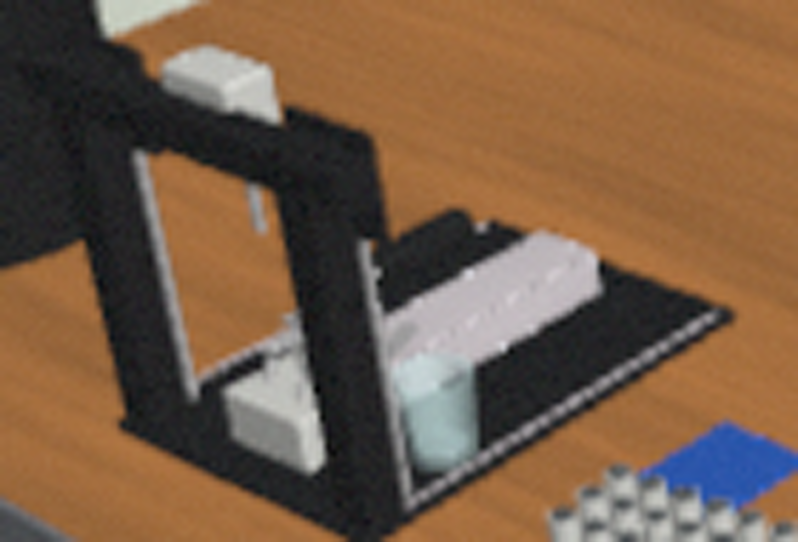

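View pics/s_cons.png

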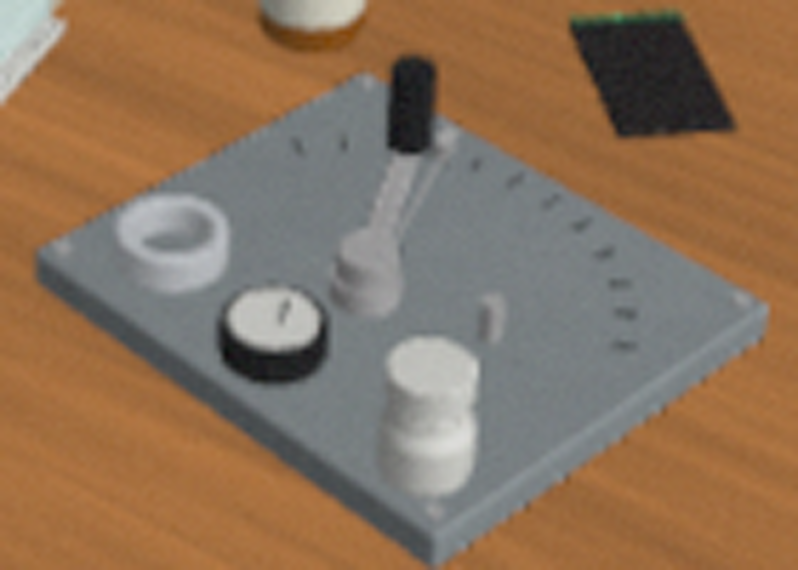

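View pics/t_stage2.png

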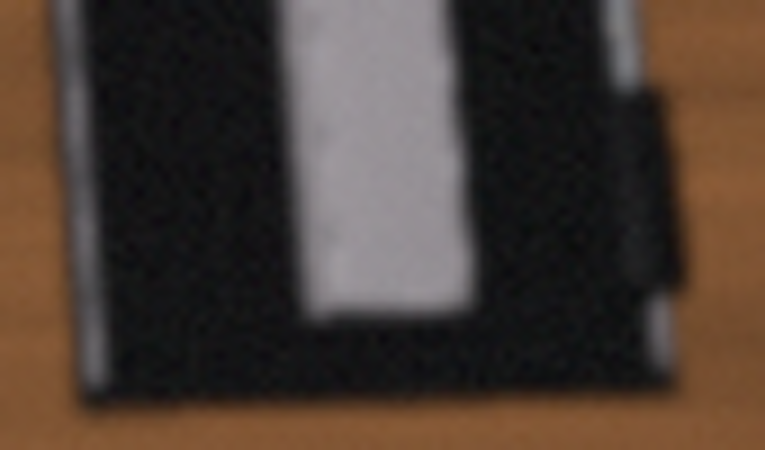

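```bash
cat > fit.py <<'E'
from h import *
from scipy.optimize import least_squares
P=np.load("P.npy",allow_pickle=True).item()
def px(x0,y0,k,pts): return [((a+.5)/k-.5+x0,(b+.5)/k-.5+y0) for a,b in pts]
def fit(obs,x0):
    # obs: list (cam, local xyz, uv)
    def W(v,L):
        c,s=np.cos(v[2]),np.sin(v[2]); L=np.array(L,float)
        return [v[0]+c*L[0]-s*L[1],v[1]+s*L[0]+c*L[1],L[2]]
    def f(v): return np.concatenate([proj(P[c],W(v,L))[0]-np.array(uv) for c,L,uv in obs])
    s=least_squares(f,x0,loss="soft_l1",x_scale=[10,10,.05]); print(s.x[:2].round(1),np.degrees(s.x[2]).round(2)); print(s.fun.reshape(-1,2).round(1).tolist()); return s.x
if __name__=="__main__":
    t=px(345,170,9,[(303,320),(476,308),(82,404),(674,386)])
    t2=px(340,90,4.5,[(157,262),(243,256)])
    s=px(70,125,5.7,[(548,233),(600,258),(733,316)])
    L=[(-120,22,36),(-120,-22,36),(-150,100,8),(-150,-100,8)]
    ot=[("top",a,b) for a,b in zip(L,t)]
    os=[("scene",(-120,-22,36),s[0]),("scene",(-120,22,36),s[1]),("scene",(-150,100,8),s[2])]
    print("stage"); fit(ot,[620,-300,0]); fit(os,[620,-300,.05]); fit(ot+os,[620,-300,0])
    # console
    t=px(125,130,6,[(648,148),(550,580),(48,475)]); s=px(245,200,5.7,[(40,262),(367,74),(768,308),(433,545)])
    ot=[("top",(90,-125,20),t[0]),("top",(-130,-125,20),t[1]),("top",(-130,125,20),t[2])]
    os=[("scene",a,b) for a,b in zip([(90,-125,20),(-130,-125,20),(-130,125,20),(90,125,20)],s)]
    print("console"); fit(ot,[550,280,0]); fit(os,[550,280,0]); v=fit(ot+os,[550,280,0])
    # knob top, tab, pivot
    for n,uv,z in [("knobtop t",px(125,130,6,[(405,426)])[0],75),("tab t",px(125,130,6,[(400,496)])[0],33),("hinge",px(125,130,6,[(355,258)])[0],38)]:
        w=unproj(P["top"],uv,z)[0]; d=w[:2]-v[:2]; print(n,w.round(1),np.hypot(*d).round(1),np.degrees(np.arctan2(d[1],d[0])-v[2])%360-120)
    for n,uv,z in [("knobtop s",px(245,200,5.7,[(413,68)])[0],85),("tab s",px(245,200,5.7,[(445,132)])[0],33),("pin",px(245,200,5.7,[(492,298)])[0],40)]:
        w=unproj(P["scene"],uv,z)[0]; d=w[:2]-v[:2]; print(n,w.round(1),np.hypot(*d).round(1),np.degrees(np.arctan2(d[1],d[0])-v[2])%360-120)
    # plate
    t=px(250,160,6,[(95,145),(215,128),(252,328),(128,349)]); s=px(215,180,10,[(112,246),(298,290),(455,150),(285,98)])
    L=[(50,30,38),(50,-30,38),(-50,-30,35),(-50,30,35)]
    Ls=[(50,-30,38),(50,30,38),(-50,30,35),(-50,-30,35)]
    ot=[("top",a,b) for a,b in zip(L,t)]; os=[("scene",a,b) for a,b in zip(Ls,s)]
    print("plate"); fit(ot,[490,15,.1]); fit(os,[490,15,.1]); fit(ot+os,[490,15,.1])
E
python3 fit.py
```

```text
stage
[ 595.9 -299.8] 2.46
[[3.1, -1.6], [-1.2, -0.8], [-0.6, 1.4], [0.3, 0.9]]
[ 600.2 -303.3] -1.66
[[-0.1, -0.0], [-0.3, -0.5], [0.4, 0.5]]
[ 597.2 -301.3] 1.39
[[2.8, -2.1], [-1.4, -1.1], [-1.1, 0.4], [-0.0, 1.1], [-0.6, -0.6], [-0.3, -1.4], [0.9, -1.1]]
console
[560.3 290.5] -11.47
[[0.3, -0.3], [0.3, 0.2], [-0.8, 0.0]]
[564.1 293.1] -11.61
[[-1.7, -1.3], [-0.3, -0.2], [1.1, 0.4], [0.3, 0.2]]
[561.7 291.6] -11.62
[[0.0, -0.6], [-0.2, -0.2], [-1.2, -0.6], [-1.6, -2.0], [-0.3, -0.8], [0.9, -0.3], [0.3, -0.7]]
knobtop t [474.9 258.6  75. ] 92.9 92.4114504818952
tab t [447.2 265.9  33. ] 117.4 84.2375450786841
hinge [561.9 290.7  38. ] 0.9 175.75821282034553
knobtop s [477.5 261.   85. ] 89.6 91.60552093813328
tab s [447.9 264.   33. ] 117.1 85.2491315065607
pin [551.1 348.7  40. ] 58.1 -7.841389797775733
plate
[486.4  16.5] 9.5
[[-0.2, 0.0], [0.2, -0.4], [-0.0, 0.2], [0.1, 0.1]]
[486.7  17.6] 9.69
[[0.1, 0.2], [-0.3, 1.0], [0.3, -0.9], [-0.1, -0.3]]
[486.3  16.8] 9.6
[[-0.3, 0.0], [0.0, -0.4], [-0.1, 0.2], [-0.0, 0.1], [-0.0, -0.0], [-0.5, 0.8], [0.2, -1.0], [-0.2, -0.5]]
```

```bash
cat > ov.py <<'E'
import sys
from fit import *
def wire(pic,v,segs,name,box,k):
    x0,y0,x1,y1=box; im=cv2.resize(pic["color"][y0:y1,x0:x1],None,fx=k,fy=k,interpolation=cv2.INTER_CUBIC)
    c,s=np.cos(v[2]),np.sin(v[2])
    for a,b in segs:
        q=[]
        for L in(a,b):
            u=proj(pic,[v[0]+c*L[0]-s*L[1],v[1]+s*L[0]+c*L[1],L[2]])[0]; q.append((int((u[0]-x0+.5)*k),int((u[1]-y0+.5)*k)))
        cv2.line(im,*q,(0,0,255),1,cv2.LINE_AA)
    cv2.imwrite(name,im)
def rect(x0,x1,y0,y1,z): 
    p=[(x0,y0,z),(x1,y0,z),(x1,y1,z),(x0,y1,z)]; return [(p[i],p[(i+1)%4]) for i in range(4)]
STAGE=rect(-150,130,-100,100,8)+rect(-120,50,-22,22,36)+rect(50,50.1,-30,30,50)+rect(32.5,40.5,10,18,38)+rect(32.5,40.5,-18,-10,38)+rect(99,125,72,98,220)
E
python3 - <<'E'
from ov import *
K,R,t=cam(P["top"]);print(-R.T@t)
# stage w/out ambiguous points
t=px(345,170,9,[(476,308),(82,404),(674,386)]); s=px(70,125,5.7,[(548,233),(600,258),(733,316)])
o=[("top",(-120,-22,36),t[0]),("top",(-150,100,0),t[1]),("top",(-150,-100,0),t[2])]
os=[("scene",(-120,-22,36),s[0]),("scene",(-120,22,36),s[1]),("scene",(-150,100,8),s[2])]
v=fit(o,[600,-300,0]); v=fit(o+os,[600,-300,0])
v=[598.5,-302.5,np.radians(2.2)]
wire(P["top"],v,STAGE,"pics/w1.png",(340,90,460,220),4.5)
wire(P["scene"],v,STAGE,"pics/w2.png",(70,125,210,220),5.7)
E
```

```text
[ 318.6117697    99.93186899 1172.19737813]
[ 598.8 -304.7] 1.83
[[-0.0, -1.7], [-0.3, 0.4], [0.3, 0.6]]
[ 598.2 -303.7] 1.52
[[-0.6, -1.4], [-0.9, 0.4], [-0.3, 1.0], [-1.4, -0.7], [-1.1, -1.5], [0.1, -1.3]]
```

View pics/w1.png

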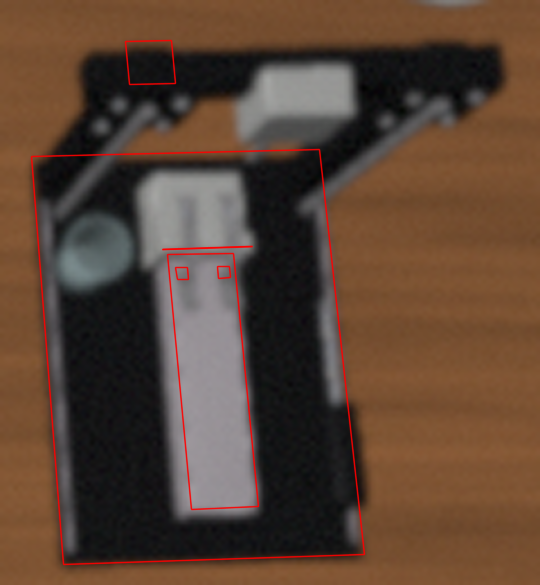

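View pics/w2.png

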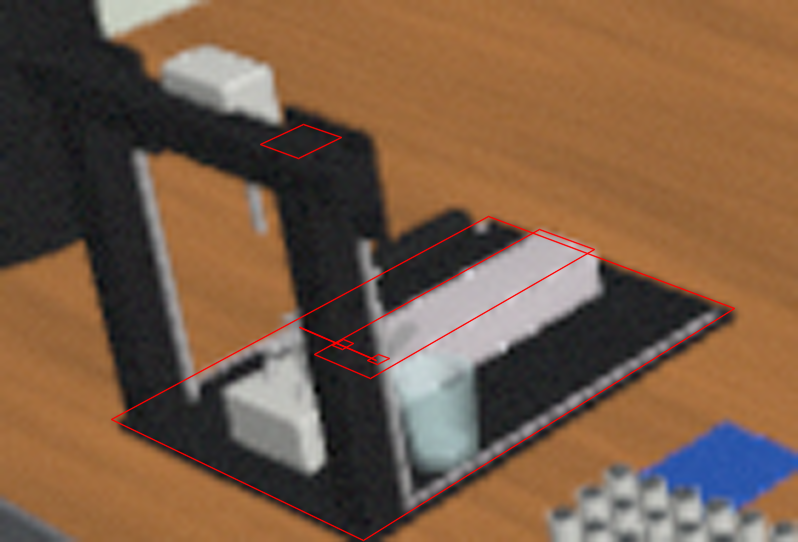

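```bash
python3 - <<'E'
from ov import *
im=P["top"]["color"].astype(float); g=im.sum(2)/3; red=im[:,:,2]-im[:,:,0]
# bar right edge rows 160..200
def sub(arr,thr):
    for i in range(len(arr)-1):
        if (arr[i]-thr)*(arr[i+1]-thr)<0: return i+(thr-arr[i])/(arr[i+1]-arr[i])
R=[];Lf=[];RR=[];BL=[]
for y in range(152,202):
    x=sub(g[y,386:410],85); R.append((386+x,y)) if x is not None else 0
    x=sub(red[y,340:362],40); Lf.append((340+x,y)) if x is not None else 0
F=[]
for x in range(365,420):
    y=sub(red[200:225,x],40); F.append((x,200+y)) if y is not None else 0
E=[]
for x in range(382,395):
    y=sub(g[190:212,x],60); E.append((x,190+y)) if y is not None else 0
def line(pts,axis,z):
    w=unproj(P["top"],pts,z); 
    if axis==0: c=np.polyfit(w[:,0],w[:,1],1); r=np.polyval(c,w[:,0])-w[:,1]
    else: c=np.polyfit(w[:,1],w[:,0],1); r=np.polyval(c,w[:,1])-w[:,0]
    return c,np.abs(r).max().round(1)
for n,p,a,z in [("bar right",R,0,36),("base left bottom",Lf,0,0),("base front",F,1,0),("bar end bottom",E,1,8)]:
    c,r=line(p,a,z); print(n,len(p),"deg",np.degrees(np.arctan(c[0])).round(2),c,r)
E
```

```text
bar right 47 deg 1.9 [ 3.32113345e-02 -3.45507864e+02] 1.1
base left bottom 49 deg 2.04 [ 3.56148338e-02 -2.24794069e+02] 0.8
base front 53 deg -1.73 [-3.01493453e-02  4.38682719e+02] 0.9
bar end bottom 13 deg -0.26 [-4.57593358e-03  4.74232250e+02] 0.4
```

Measured positions in the world frame:
- **Plate:** (486.5, 17), yaw 9.6°, with the green rim at its +x end.
- **Stage:** (597.8, -303.5), yaw 1.9°.
- **Console:** (561.5, 291.5), yaw -11.6°.
- **Knob:** about (476, 259.5).
- **Index:** about 84.7°.

I'll go to the knob first.

Request:
apply_moves --series '[[1,[0.222,-0.283,-0.05],0],[1,[0.222,-0.283,-0.05],0],[1,[0.222,-0.283,-0.05],0],[1,[0.222,-0.283,-0.05],0],[1,[0.222,-0.283,-0.05],0]]' --grip_force 30

```text
time: 2.72
tool_pos: [447.0, 298.0, 199.3]
tcp_rot: [180.0, 0.0, 154.9]
ft_force: [0.7, 0.9, 0.5]
finger_gap: 85.7
```

Request:
apply_moves --series '[[1,[0.04,-0.05,0],0],[1,[0.04,-0.05,0],0],[1,[0.04,-0.05,0],0]]'

```text
time: 3.1
tool_pos: [487.0, 247.9, 199.3]
tcp_rot: [179.9, 0.0, 154.8]
ft_force: [0.2, 0.2, 0.4]
finger_gap: 85.2
```

Request:
apply_moves --series '[[1,[-0.011,0.012,-0.03],0],[1,[-0.011,0.012,-0.08],0],[1,[-0.011,0.012,-0.13],0],[1,[-0.011,0.012,-0.13],0]]'

```text
time: 3.6
tool_pos: [471.3, 259.8, 65.0]
tcp_rot: [-179.7, -0.4, 154.9]
ft_force: [-0.9, -0.3, 0.7]
finger_gap: 85.4
```

```bash
python3 - <<'E'
from h import *
p=optics.snapshot("scene"); save(p,"pics/k1.png",(245,160,385,270),5.7)
p=optics.snapshot("top"); save(p,"pics/k2.png",(125,130,265,235),5.7)
print(sense()["tool_pos"])
E
```

```text
[475.75235778 261.08488137  70.50797596]
```

View pics/k1.png

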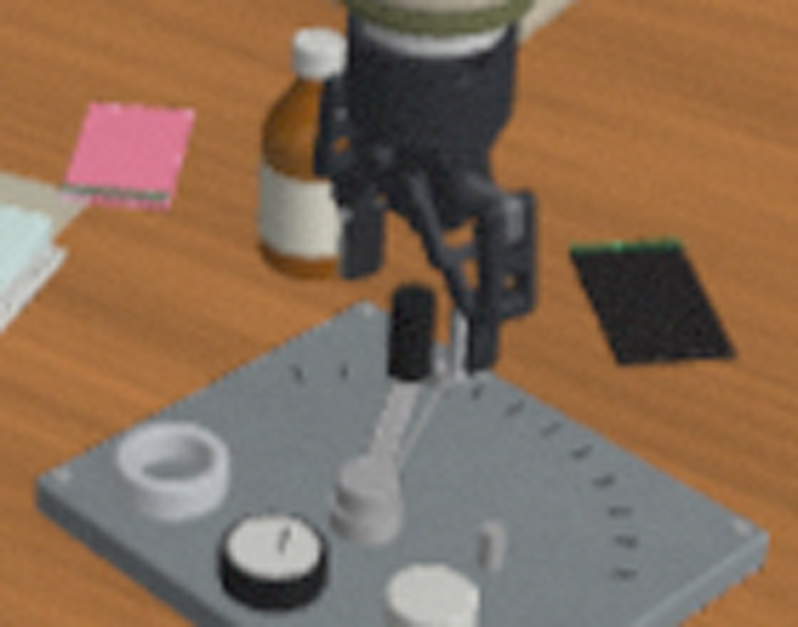

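View pics/k2.png

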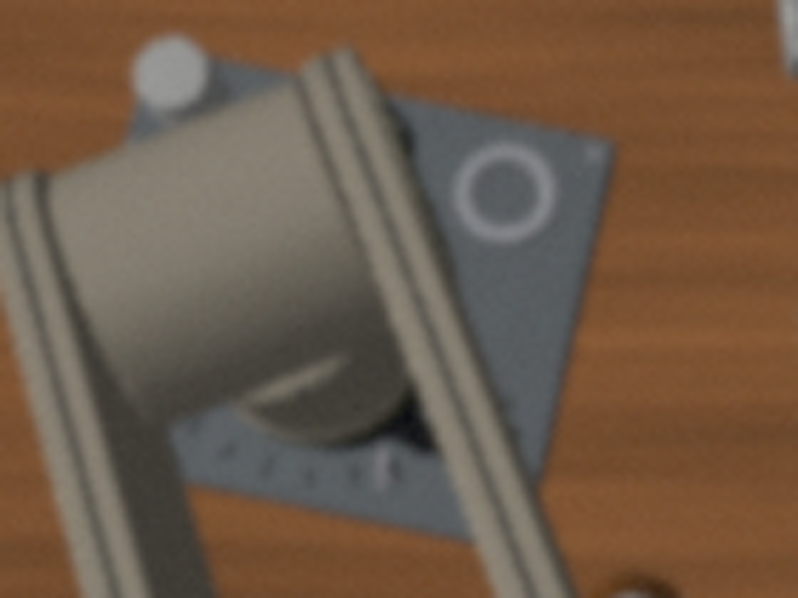

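Request:
apply_moves --series '[[0,[0,0,-0.005],0],[0,[0,0,-0.005],0],[0,[0,0,-0.005],0],[0,[0,0,-0.005],0],[0,[0,0,-0.005],0]]'

```text
time: 4.32
tool_pos: [475.7, 260.9, 66.2]
tcp_rot: [179.9, 0.0, 154.9]
ft_force: [-2.5, -1.1, 5.3]
finger_gap: 21.1
```

Request:
apply_moves --series '[[0,[-0.0045,0.0243,0],0],[0,[-0.0027,0.0494,0],0],[0,[0.0059,0.0731,0],0],[0,[0.0207,0.0935,0],0],[0,[0.0405,0.109,0],0]]'

```text
time: 4.95
tool_pos: [514.6, 370.0, 65.4]
tcp_rot: [-179.9, -0.2, 154.9]
ft_force: [-6.4, -3.7, 4.3]
finger_gap: 20.7
```

Request:
apply_moves --series '[[0,[0.008,0.0035,0],0],[0,[0.014,0.006,0],0],[0,[0.019,0.0075,0],0],[0,[0.022,0.0085,0],0],[0,[0.022,0.0085,0],0]]'

```text
time: 5.58
tool_pos: [530.6, 376.2, 65.0]
tcp_rot: [-179.2, -0.7, 154.9]
ft_force: [-34.0, -14.5, 25.3]
finger_gap: 21.1
```

Request:
apply_moves --series '[[0,[0,0,0],0],[0.3,[0,0,0],0],[0.6,[0,0,0],0],[0.6,[0,0,0],0]]'

```text
time: 6.08
tool_pos: [531.0, 376.1, 65.0]
tcp_rot: [-179.3, -0.7, 154.9]
ft_force: [0.0, -0.1, 0.1]
finger_gap: 51.1
```

```bash
python3 - <<'E'
from h import *
s=sense();print(s["tool_pos"],s["ft_force"])
p=optics.snapshot("scene"); save(p,"pics/k3.png",(245,160,385,290),5.7)
E
```

```text
[530.95073132 376.09385118  65.04958368] [ 0.01579605 -0.14831602  0.11581829]
```

View pics/k3.png

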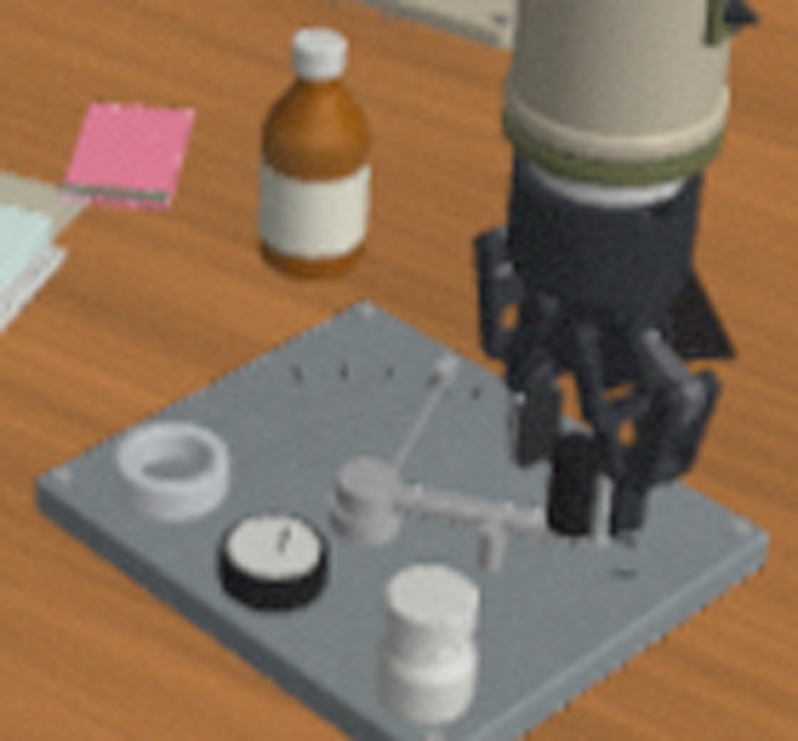

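Request:
apply_moves --series '[[0.8,[0,0,0.04],0],[1,[0,0,0.1],0],[1,[-0.02,-0.05,0.13],0.15],[1,[-0.03,-0.11,0.13],0.3],[1,[-0.04,-0.17,0.13],0.45]]'

```text
time: 6.75
tool_pos: [490.9, 204.8, 195.9]
tcp_rot: [-179.3, -0.6, -179.0]
ft_force: [0.4, -0.2, 0.9]
finger_gap: 85.5
```

Request:
apply_moves --series '[[1,[-0.01,-0.06,0],0.1],[1,[-0.02,-0.12,0],0.156],[1,[-0.025,-0.18,0],0.156],[1,[-0.025,-0.19,0],0.156],[1,[-0.025,-0.19,0],0.156]]'

```text
time: 7.38
tool_pos: [466.1, 14.3, 196.0]
tcp_rot: [-179.3, -0.5, -170.2]
ft_force: [-0.2, -0.5, 0.4]
finger_gap: 85.5
```

```bash
python3 - <<'E'
from h import *
from fit import px
s=sense();print(s["tool_pos"],s["tcp_rot"],s["joint_pos"].round(0))
p=optics.snapshot("top"); save(p,"pics/k4.png",(125,130,350,290),3.5)
p=optics.snapshot("scene"); save(p,"pics/k5.png",(245,200,385,290),5.7)
E
```

```text
[466.07528184  14.31854677 196.03725775] [-179.2802217    -0.52680819 -170.16784958] [  -4.  -12.  109.   -1.   83. -104.]
```

View pics/k4.png

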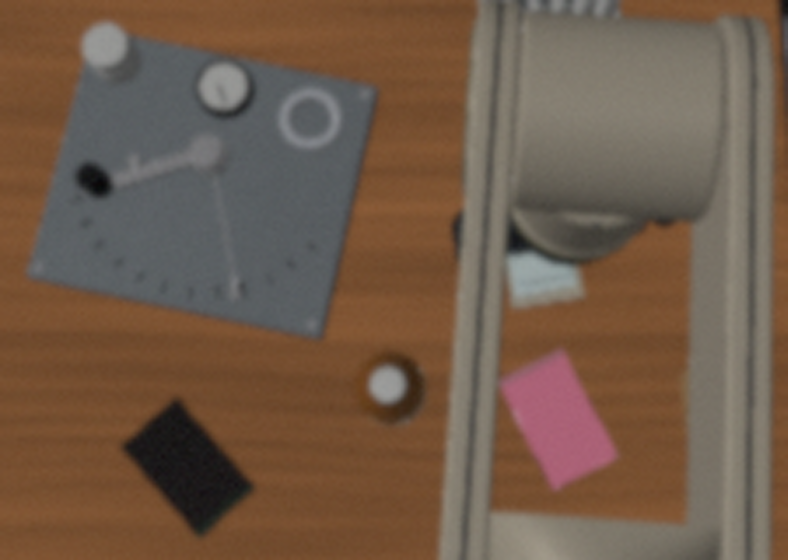

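View pics/k5.png

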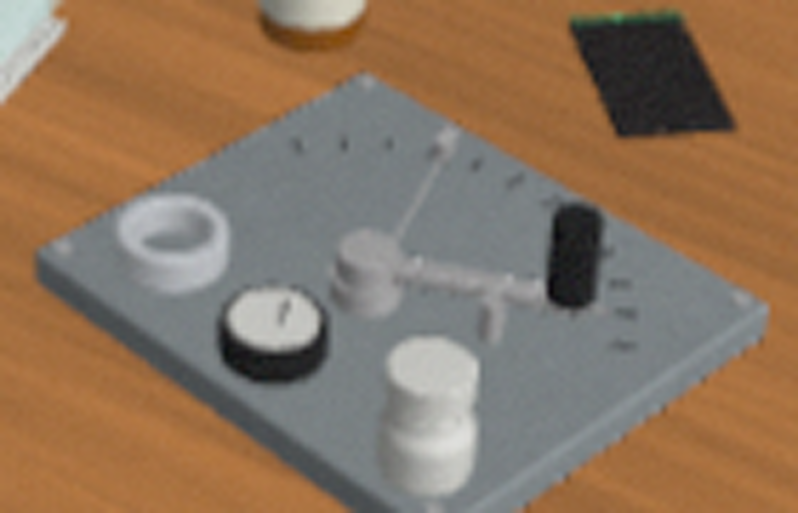

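Request:
apply_moves --series '[[1,[0.001,-0.0005,-0.06],0],[1,[0.001,-0.0005,-0.11],0],[1,[0.001,-0.0005,-0.14],0],[1,[0.001,-0.0005,-0.16],0],[1,[0.001,-0.0005,-0.17],0]]'

```text
time: 8.1
tool_pos: [466.2, 16.7, 24.4]
tcp_rot: [-179.3, -0.7, -169.9]
ft_force: [-0.2, -0.5, 0.5]
finger_gap: 85.3
```

Request:
apply_moves --series '[[1,[0,0,0],0]]'

```text
time: 8.22
tool_pos: [466.0, 17.6, 24.1]
tcp_rot: [-179.4, -0.7, -169.8]
ft_force: [0.1, 0.7, 0.4]
finger_gap: 85.7
```

```bash
python3 - <<'E'
from h import *
s=sense();print(s["tool_pos"],s["ft_force"])
p=optics.snapshot("scene"); save(p,"pics/g1.png",(200,150,290,240),6.5)
E
```

```text
[466.02644042  17.64332409  24.12111733] [0.0739097  0.70635843 0.39239359]
```

View pics/g1.png

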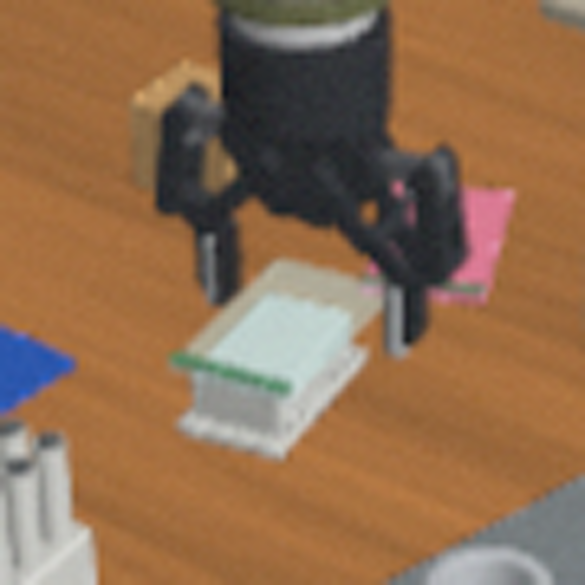

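Request:
apply_moves --series '[[1,[0.002,-0.004,0.001],-0.01],[0,[0.002,-0.004,0.001],-0.01],[0,[0.002,-0.004,0.001],-0.01],[0,[0.002,-0.004,0.001],-0.01]]' --grip_force 40

```text
time: 8.78
tool_pos: [469.2, 13.3, 26.8]
tcp_rot: [-179.3, -0.6, -170.4]
ft_force: [-0.9, -0.1, 6.7]
finger_gap: 58.9
```

Request:
apply_moves --series '[[0,[0,0,0],0],[0,[0,0,0],0]]'

```text
time: 9.02
tool_pos: [469.3, 13.3, 26.9]
tcp_rot: [-179.3, -0.6, -170.4]
ft_force: [-0.8, 0.2, -1.2]
finger_gap: 58.9
```

Request:
apply_moves --series '[[0,[0,0,0.03],0],[0,[0,0,0.08],0],[0,[0.005,-0.04,0.1],-0.03],[0,[0.015,-0.09,0.1],-0.06],[0,[0.025,-0.14,0.1],-0.09]]'

```text
time: 9.65
tool_pos: [494.6, -128.1, 127.4]
tcp_rot: [-179.3, -0.5, -175.6]
ft_force: [-0.3, -0.1, -0.5]
finger_gap: 58.9
```

```bash
python3 - <<'E'
from h import *
s=sense();print(s["tool_pos"],s["tcp_rot"],s["ft_force"],s["finger_gap"],s["joint_pos"].round(0))
p=optics.snapshot("scene"); save(p,"pics/g2.png",(130,130,270,240),5.7)
E
```

```text
[ 494.64975    -128.08965653  127.38288605] [-179.30194812   -0.5169438  -175.58591208] [-0.31724445 -0.10616771 -0.52118592] 58.86580021753427 [ -20.   -1.  106.   -1.   75. -114.]
```

View pics/g2.png

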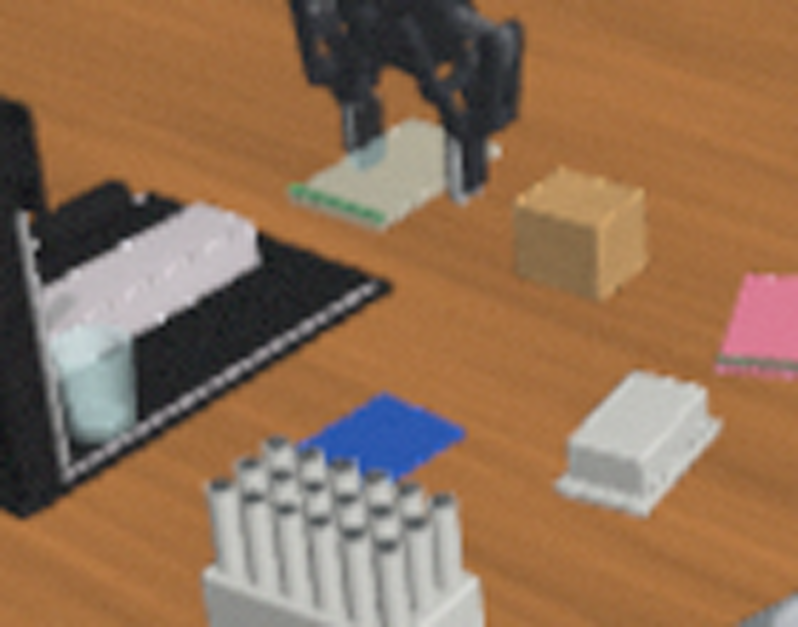

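Request:
apply_moves --series '[[0,[0.008,-0.055,0],-0.015],[0,[0.015,-0.11,0],-0.03],[0,[0.0235,-0.16,0],-0.044],[0,[0.0235,-0.178,-0.02],-0.044],[0,[0.0235,-0.178,-0.05],-0.044]]'

```text
time: 10.32
tool_pos: [519.2, -314.2, 77.8]
tcp_rot: [-179.0, -0.4, -178.5]
ft_force: [-0.2, 0.3, -1.1]
finger_gap: 58.7
```

Request:
apply_moves --series '[[0,[0,0,-0.02],0],[0,[0,0,-0.025],0]]'

```text
time: 10.58
tool_pos: [518.1, -313.3, 50.8]
tcp_rot: [-179.1, -0.5, -178.5]
ft_force: [0.0, -0.6, -1.4]
finger_gap: 58.8
```

```bash
python3 - <<'E'
from h import *
p=optics.snapshot("scene"); save(p,"pics/g3.png",(90,110,220,210),6)
p=optics.snapshot("top"); save(p,"pics/g4.png",(340,90,460,220),4.5)
s=sense();print(s["tool_pos"],s["tcp_rot"],s["ft_force"],s["finger_gap"],s["joint_pos"].round(0))
E
```

```text
[ 519.0965377  -313.74723632   52.48894212] [-179.01678864   -0.42259866 -178.43728494] [ 0.58820283  0.59353221 -0.26049788] 58.42280069945022 [ -35.   18.   94.   -1.   68. -127.]
```

View pics/g3.png

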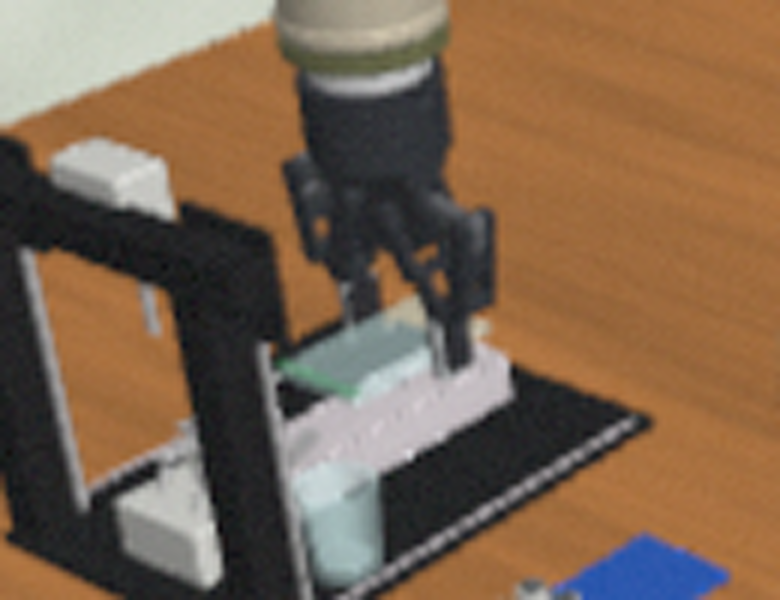

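View pics/g4.png

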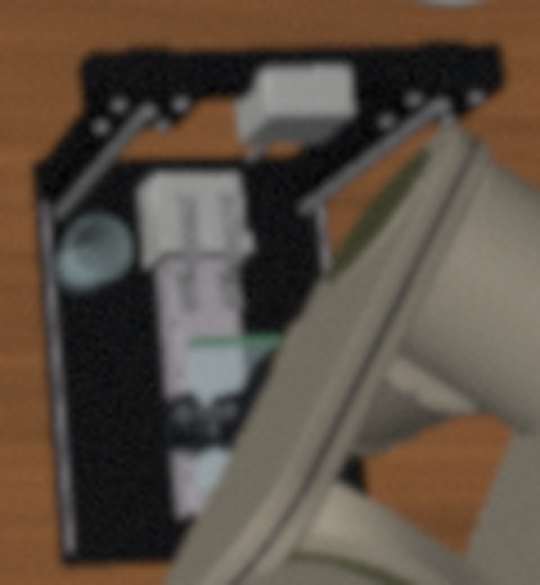

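Request:
apply_moves --series '[[0,[-0.001,0.004,-0.004],0.006],[0,[-0.001,0.0075,-0.008],0.006],[0,[-0.001,0.0075,-0.008],0.006]]'

```text
time: 11.05
tool_pos: [518.1, -305.7, 44.5]
tcp_rot: [-179.0, -0.4, -178.1]
ft_force: [0.0, -0.5, -0.3]
finger_gap: 58.5
```

```bash
python3 - <<'E'
from ov import *
p=optics.snapshot("scene"); q=optics.snapshot("top")
s=sense();print(s["tool_pos"],s["tcp_rot"],s["ft_force"],s["finger_gap"])
a=np.radians(s["tcp_rot"][2]+180); c=s["tool_pos"][:2]+17.6*np.array([np.cos(a),np.sin(a)])
v=[*c,a]; z=s["tool_pos"][2]+3.1
PL=rect(-50,50,-30,30,z+5)+rect(44,50,-30,30,z+8)
wire(p,v,PL,"pics/g5.png",(90,110,220,210),6)
wire(q,v,PL,"pics/g6.png",(360,130,440,210),7)
print(c,z)
E
```

```text
[ 518.27099383 -306.17474032   44.76262545] [-179.00190708   -0.40536478 -178.07358332] [ 0.32067261  0.38495571 -1.06528834] 59.109095398513176
[ 535.86104672 -305.58309908] 47.86262545274748
```

View pics/g5.png

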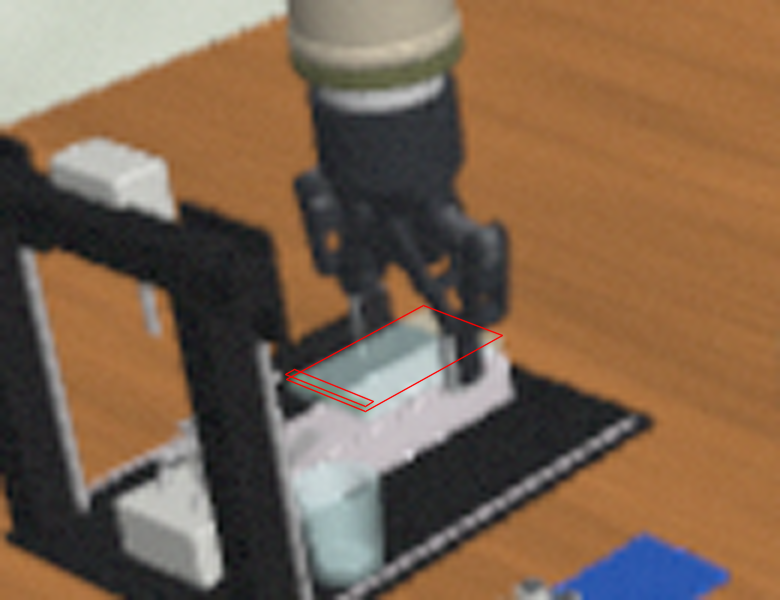

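View pics/g6.png

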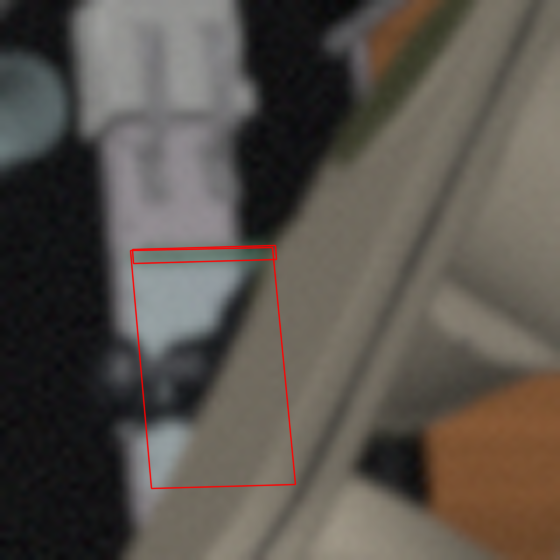

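Request:
apply_moves --series '[[0,[0,0,-0.004],0],[0,[0,0,-0.008],0],[0,[0,0,-0.01],0],[0,[0,0,-0.0115],0],[0,[0,0,-0.0115],0]]'

```text
time: 11.78
tool_pos: [518.3, -306.2, 33.2]
tcp_rot: [-179.0, -0.4, -178.1]
ft_force: [-0.3, 0.9, -0.6]
finger_gap: 58.6
```

Request:
apply_moves --series '[[0,[0,0,-0.0007],0],[0,[0,0,-0.0014],0],[0,[0,0,-0.0014],0]]'

```text
time: 12.15
tool_pos: [518.4, -306.3, 32.9]
tcp_rot: [-179.0, -0.4, -178.1]
ft_force: [-3.7, 1.9, 7.9]
finger_gap: 58.9
```

Request:
apply_moves --series '[[0,[0.008,0.0003,0.0003],0],[0,[0.017,0.0006,0.0003],0],[0,[0.026,0.0009,0.0003],0],[0,[0.033,0.0011,0.0003],0],[0,[0.036,0.0012,0.0003],0]]'

```text
time: 12.78
tool_pos: [554.2, -305.1, 33.0]
tcp_rot: [-179.0, -0.5, -178.1]
ft_force: [-4.8, 0.2, 4.6]
finger_gap: 58.6
```

```bash
cat > st.py <<'E'
from ov import *
import sys
n=sys.argv[1]
p=optics.snapshot("scene"); q=optics.snapshot("top")
s=sense();print(s["tool_pos"],s["tcp_rot"],s["ft_force"],s["finger_gap"])
a=np.radians(s["tcp_rot"][2]+180); c=s["tool_pos"][:2]+17.6*np.array([np.cos(a),np.sin(a)])
S=np.array([597.8,-303.5]);sa=np.radians(1.9); d=c-S
print("plate in stage: x %.1f y %.1f yaw %.2f"%(d[0]*np.cos(sa)+d[1]*np.sin(sa),-d[0]*np.sin(sa)+d[1]*np.cos(sa),np.degrees(a-sa)))
save(p,f"pics/{n}s.png",(90,130,190,220),8)
save(q,f"pics/{n}t.png",(360,120,420,190),8)
E
python3 st.py i1
```

```text
[ 554.40476208 -304.98354878   32.94396231] [-179.01409506   -0.435841   -178.06554061] [-3.06159973  0.3690732   0.52766184] 58.90772870761637
plate in stage: x -25.8 y -0.0 yaw 0.03
```

View pics/i1s.png

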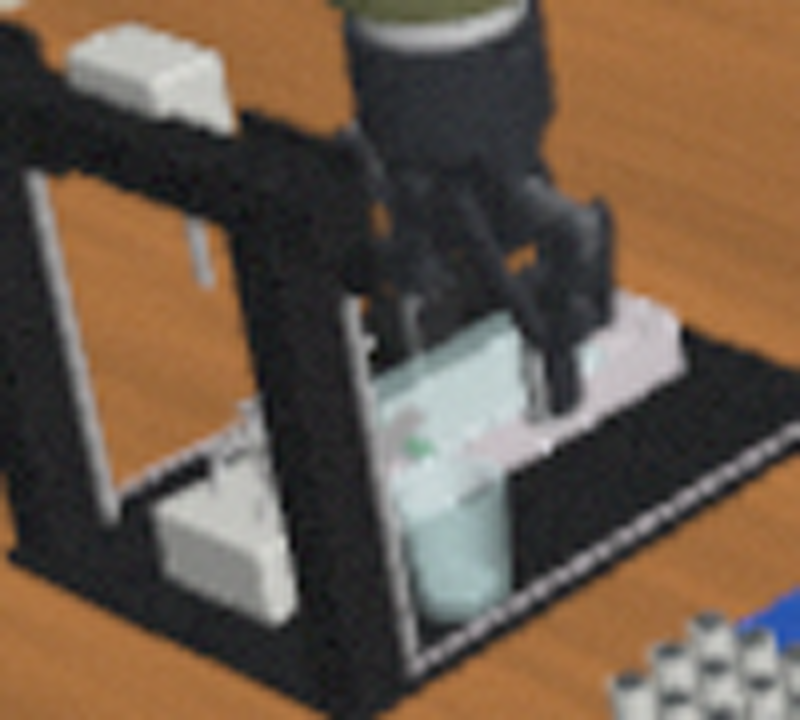

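View pics/i1t.png

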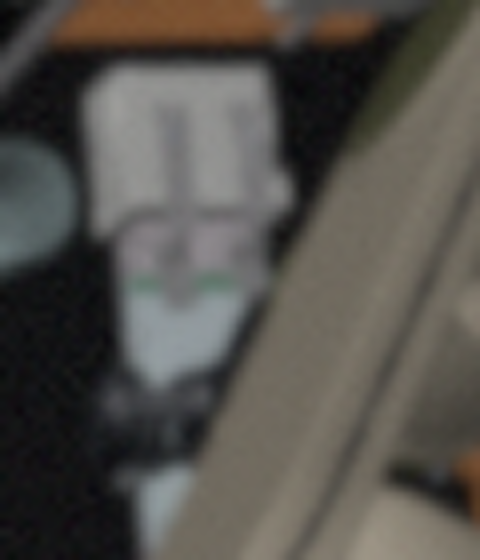

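Request:
apply_moves --series '[[0,[0.004,0.0001,0],0],[0,[0.008,0.0003,0],0],[0,[0.012,0.0004,0],0],[0,[0.016,0.0005,0],0],[0,[0.018,0.0006,0],0]]'

```text
time: 13.5
tool_pos: [571.6, -304.6, 33.0]
tcp_rot: [-179.0, -0.5, -178.1]
ft_force: [-6.1, -0.8, 4.2]
finger_gap: 58.7
```

Request:
apply_moves --series '[[0,[0.003,0.0001,0],0],[0,[0.005,0.0002,0],0],[0,[0.006,0.0002,0],0],[0,[0.006,0.0002,0],0]]'

```text
time: 14.0
tool_pos: [577.4, -304.5, 32.9]
tcp_rot: [-179.0, -0.6, -178.1]
ft_force: [-4.7, -0.1, 2.9]
finger_gap: 58.7
```

Request:
apply_moves --series '[[0,[0.001,0,0],0],[0,[0.002,0,0],0],[0,[0.003,0,0],0],[0,[0.003,0,0],0]]'

```text
time: 14.5
tool_pos: [578.5, -304.5, 32.8]
tcp_rot: [-179.1, -0.8, -178.1]
ft_force: [-13.4, 1.0, 10.8]
finger_gap: 58.7
```

Request:
apply_moves --series '[[0,[0.002,0,0.0003],0],[0,[0.004,0,0.0003],0],[0,[0.004,0,0.0003],0]]'

```text
time: 14.88
tool_pos: [578.5, -304.5, 32.8]
tcp_rot: [-179.2, -1.3, -178.1]
ft_force: [-24.5, 2.3, 15.4]
finger_gap: 58.5
```

```bash
python3 st.py i2
```

```text
[ 578.4903755  -304.53610529   32.7914128 ] [-179.18845442   -1.25086995 -178.12608425] [-23.98414845   2.86180039  15.08977125] 58.827565884960634
plate in stage: x -1.7 y -0.4 yaw -0.03
```

View pics/i2s.png

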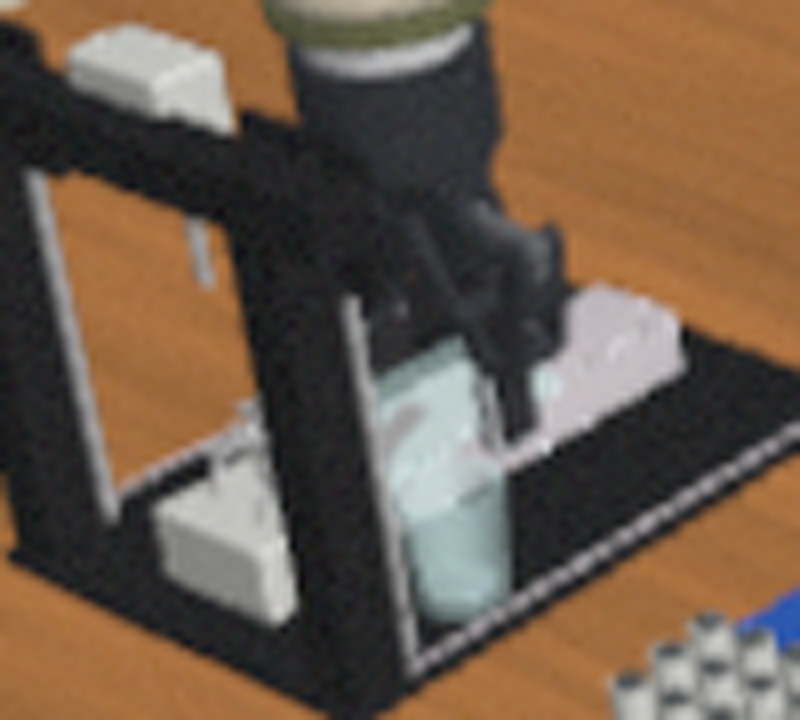

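View pics/i2t.png

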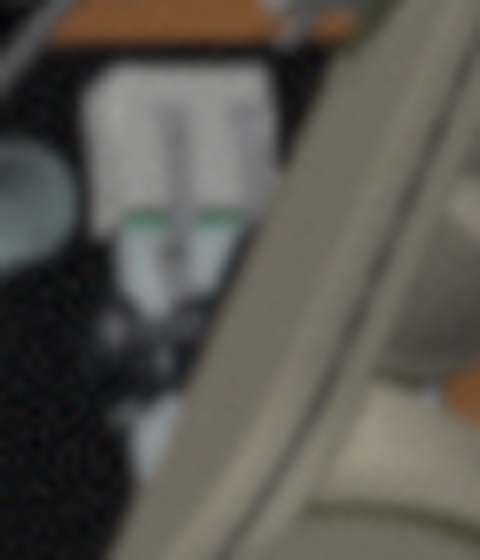

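Request:
apply_moves --series '[[0,[0,0,0],0],[0.85,[0,0,0],0],[0.95,[0,0,0],0],[0.95,[0,0,0],0]]'

```text
time: 15.48
tool_pos: [578.8, -304.5, 32.8]
tcp_rot: [-179.2, -1.2, -178.1]
ft_force: [-0.2, -0.0, 0.2]
finger_gap: 81.2
```

Request:
apply_moves --series '[[1,[0,0,0.03],0],[1,[-0.01,0,0.08],0],[1,[-0.05,0.03,0.12],0],[1,[-0.08,0.08,0.15],0],[1,[-0.1,0.14,0.17],0]]'

```text
time: 16.1
tool_pos: [480.9, -171.3, 202.1]
tcp_rot: [-179.1, -1.1, -178.2]
ft_force: [1.2, 0.6, 1.2]
finger_gap: 85.9
```

Request:
apply_moves --series '[[1,[0,0.06,0],0],[1,[0,0.12,0],-0.1],[1,[0,0.15,0],-0.2]]'

```text
time: 16.48
tool_pos: [480.8, -18.6, 202.5]
tcp_rot: [-179.2, -1.0, 170.3]
ft_force: [0.3, -0.9, -0.2]
finger_gap: 85.4
```

```bash
python3 st.py i3; python3 - <<'E'
from ov import *
q=optics.snapshot("top"); save(q,"pics/i4t.png",(345,110,435,205),6.3)
sa=np.radians(1.9);v=[597.8,-303.5,sa]
PL=rect(-50,50,-30,30,41)+rect(44,50,-30,30,44)+rect(50,50.1,-30,30,50)
wire(q,v,PL,"pics/i4w.png",(345,110,435,205),6.3)
E
```

```text
[481.0026441  -18.44223347 202.39903368] [-179.17265449   -1.03362294  170.41849424] [-0.71094356 -0.76471478 -0.70818238] 85.27930946091618
plate in stage: x -90.0 y 285.3 yaw 348.52
```

View pics/i3s.png

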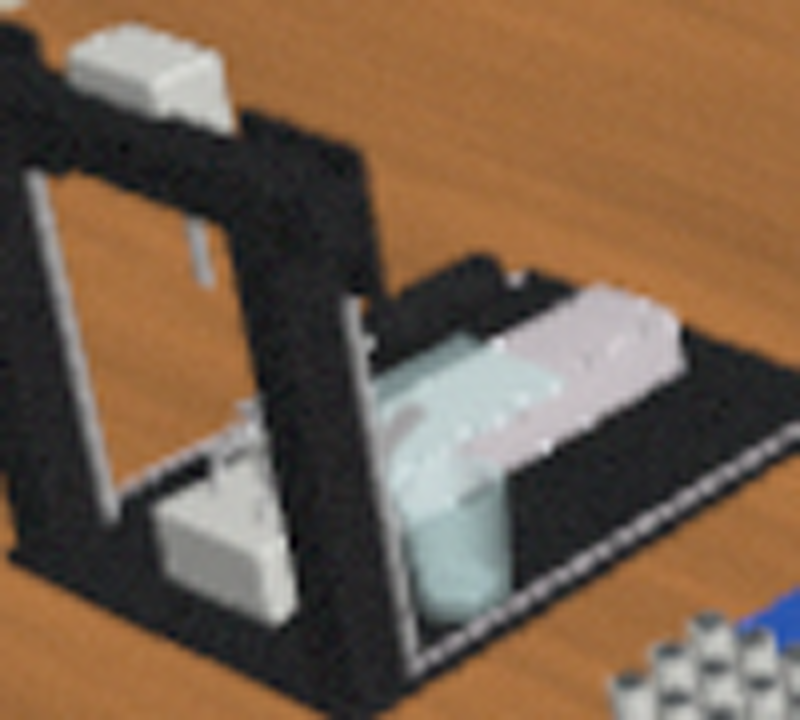

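View pics/i4t.png

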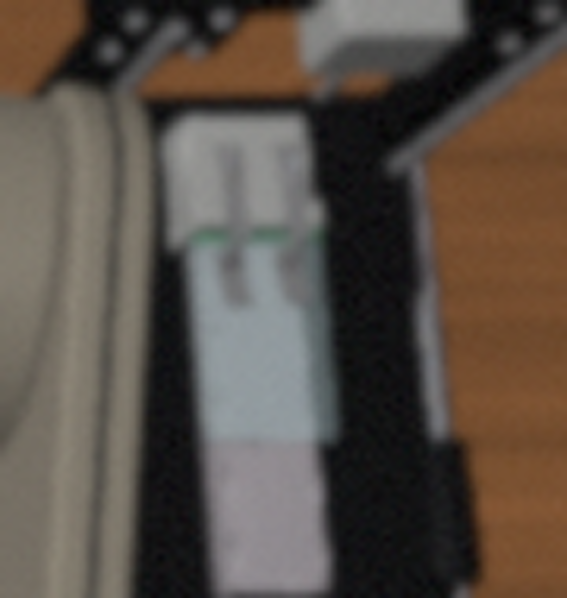

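View pics/i4w.png

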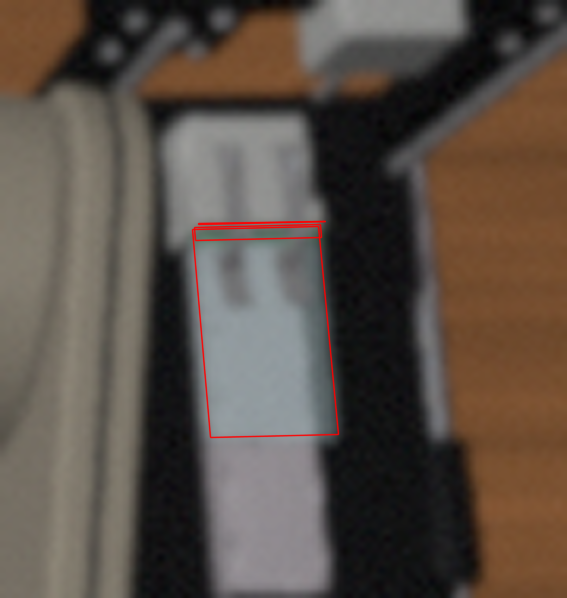

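```bash
python3 - <<'E'
from ov import *
from scipy.ndimage import map_coordinates
for n in("scene","top"):
    p=optics.snapshot(n); im=p["color"].astype(float)
    sa=np.radians(1.9)
    for z,lo,hi,name in((41,-75,-30,"plate rear"),(36,-135,-105,"bar end")):
        xs=np.arange(lo,hi,.5); acc=[]
        for y in np.arange(-12,13,3):
            W=np.c_[597.8+xs*np.cos(sa)-y*np.sin(sa),-303.5+xs*np.sin(sa)+y*np.cos(sa),np.full(len(xs),z)]
            uv=proj(p,W); acc.append([map_coordinates(im[:,:,c],[uv[:,1],uv[:,0]],order=1) for c in range(3)])
        m=np.mean(acc,0); s=m[2]-m[0] if z==41 else m.sum(0)/3
        i=np.argmax(np.abs(np.gradient(np.convolve(s,np.ones(5)/5,"same"))[6:-6]))+6
        print(n,name,"edge at stage x",xs[i]); print(list(zip(xs[::4],s[::4].round(0))))
    # beads / green strip along x at y=0 (z=44)
    xs=np.arange(30,60,1.); W=np.c_[597.8+xs*np.cos(sa),-303.5+xs*np.sin(sa),np.full(len(xs),44)]; uv=proj(p,W)
    g=[map_coordinates(im[:,:,c],[uv[:,1],uv[:,0]],order=1) for c in range(3)]; print("green y=0",[(x,int(a)) for x,a in zip(xs,g[1]-g[2])])
E
```

```text
scene plate rear edge at stage x -50.5
[(np.float64(-75.0), np.float64(3.0)), (np.float64(-73.0), np.float64(2.0)), (np.float64(-71.0), np.float64(2.0)), (np.float64(-69.0), np.float64(2.0)), (np.float64(-67.0), np.float64(2.0)), (np.float64(-65.0), np.float64(2.0)), (np.float64(-63.0), np.float64(2.0)), (np.float64(-61.0), np.float64(2.0)), (np.float64(-59.0), np.float64(2.0)), (np.float64(-57.0), np.float64(2.0)), (np.float64(-55.0), np.float64(1.0)), (np.float64(-53.0), np.float64(-1.0)), (np.float64(-51.0), np.float64(-5.0)), (np.float64(-49.0), np.float64(-9.0)), (np.float64(-47.0), np.float64(-12.0)), (np.float64(-45.0), np.float64(-14.0)), (np.float64(-43.0), np.float64(-15.0)), (np.float64(-41.0), np.float64(-16.0)), (np.float64(-39.0), np.float64(-16.0)), (np.float64(-37.0), np.float64(-16.0)), (np.float64(-35.0), np.float64(-16.0)), (np.float64(-33.0), np.float64(-16.0)), (np.float64(-31.0), np.float64(-16.0))]
scene bar end edge at stage x -120.5
[(np.float64(-135.0), np.float64(119.0)), (np.float64(-133.0), np.float64(120.0)), (np.float64(-131.0), np.float64(120.0)), (np.
[... 2788 characters left out ...]
(np.float64(30.0), 8), (np.float64(31.0), 8), (np.float64(32.0), 8), (np.float64(33.0), 8), (np.float64(34.0), 8), (np.float64(35.0), 8), (np.float64(36.0), 9), (np.float64(37.0), 9), (np.float64(38.0), 10), (np.float64(39.0), 11), (np.float64(40.0), 13), (np.float64(41.0), 15), (np.float64(42.0), 17), (np.float64(43.0), 18), (np.float64(44.0), 19), (np.float64(45.0), 19), (np.float64(46.0), 17), (np.float64(47.0), 14), (np.float64(48.0), 11), (np.float64(49.0), 9), (np.float64(50.0), 6), (np.float64(51.0), 4), (np.float64(52.0), 2), (np.float64(53.0), 1), (np.float64(54.0), 0), (np.float64(55.0), 0), (np.float64(56.0), 0), (np.float64(57.0), 0), (np.float64(58.0), 0), (np.float64(59.0), 0)]
```

Request:
apply_moves --series '[[1,[0.006,0.06,0],-0.08],[1,[0.014,0.12,0],-0.16],[1,[0.022,0.18,0],-0.24],[1,[0.03,0.24,0],-0.27],[1,[0.038,0.3,0],-0.27]]'

```text
time: 17.35
tool_pos: [520.2, 278.7, 202.1]
tcp_rot: [-179.1, -1.0, 154.9]
ft_force: [0.5, -0.5, 0.0]
finger_gap: 85.5
```

Request:
apply_moves --series '[[1,[0.006,0.05,0],0],[1,[0.012,0.085,0],0],[1,[0.012,0.085,0],0]]'

```text
time: 17.73
tool_pos: [532.9, 364.6, 201.2]
tcp_rot: [-179.1, -1.0, 155.0]
ft_force: [0.2, 0.4, -0.3]
finger_gap: 85.8
```

Request:
apply_moves --series '[[1,[-0.002,0.012,-0.03],0],[1,[-0.002,0.012,-0.08],0],[1,[-0.002,0.012,-0.115],0],[1,[-0.002,0.012,-0.13],0],[1,[-0.002,0.012,-0.135],0]]'

```text
time: 18.35
tool_pos: [531.3, 375.4, 65.9]
tcp_rot: [-179.0, -1.1, 154.9]
ft_force: [0.5, -0.0, 0.4]
finger_gap: 85.2
```

Request:
apply_moves --series '[[0.6,[0,0,0],0],[0.6,[0,0,0],0]]'

```text
time: 18.6
tool_pos: [532.6, 375.9, 67.9]
tcp_rot: [-179.2, -1.0, 154.9]
ft_force: [0.5, -0.9, 0.1]
finger_gap: 52.3
```

Request:
apply_moves --series '[[0.25,[-0.001,0,-0.002],0],[0,[-0.001,0,-0.002],0],[0,[-0.001,0,-0.002],0],[0,[-0.001,0,-0.002],0]]' --grip_force 30

```text
time: 19.1
tool_pos: [531.6, 375.3, 67.0]
tcp_rot: [-179.1, -0.9, 154.9]
ft_force: [-3.8, -6.6, 6.7]
finger_gap: 21.6
```

Request:
apply_moves --series '[[0,[-0.023,-0.011,0],0],[0,[-0.041,-0.0284,0],0],[0,[-0.0535,-0.0501,0],0],[0,[-0.0596,-0.0744,0],0],[0,[-0.0596,-0.0932,0],0]]'

```text
time: 19.73
tool_pos: [472.4, 282.9, 67.7]
tcp_rot: [-179.3, -0.9, 155.0]
ft_force: [2.2, 7.5, -2.3]
finger_gap: 20.7
```

Request:
apply_moves --series '[[0,[0.0006,-0.006,0],0],[0,[0.0014,-0.0115,0],0],[0,[0.0014,-0.0115,0],0]]'

```text
time: 20.1
tool_pos: [474.2, 271.8, 67.8]
tcp_rot: [-179.4, -0.8, 155.0]
ft_force: [2.9, 2.1, -4.1]
finger_gap: 20.9
```

Request:
apply_moves --series '[[0.3,[0,0,0],0],[0.6,[0,0,0],0],[1,[0,0,0],0]]'

```text
time: 20.48
tool_pos: [474.1, 271.8, 67.9]
tcp_rot: [-179.4, -0.8, 155.0]
ft_force: [-0.2, 0.5, -0.4]
finger_gap: 61.3
```

Request:
apply_moves --series '[[1,[0,0,0.04],0],[1,[0,0,0.1],0],[1,[-0.03,0.05,0.14],0],[1,[-0.06,0.11,0.14],0],[1,[-0.09,0.17,0.14],0]]'

```text
time: 21.1
tool_pos: [391.0, 429.2, 209.3]
tcp_rot: [-179.5, -0.8, 154.9]
ft_force: [1.2, -0.1, -0.4]
finger_gap: 85.3
```

Request:
apply_moves --series '[[1,[-0.03,0.05,0],0],[1,[-0.05,0.1,0],0]]'

```text
time: 21.35
tool_pos: [339.4, 531.0, 209.8]
tcp_rot: [-179.5, -0.8, 155.0]
ft_force: [1.0, 0.4, 0.4]
finger_gap: 85.3
```

```bash
python3 - <<'E'
from h import *
p=optics.snapshot("top"); q=optics.snapshot("scene"); save(p,"pics/L1t.png",(135,140,225,225),8)
save(q,"pics/L1s.png",(270,195,360,265),8.5); save(p,"pics/L1f.png",None,1.5)
np.save("Q.npy",{"top":p,"scene":q},allow_pickle=True)
E
```

```text
(no output)
```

View pics/L1t.png

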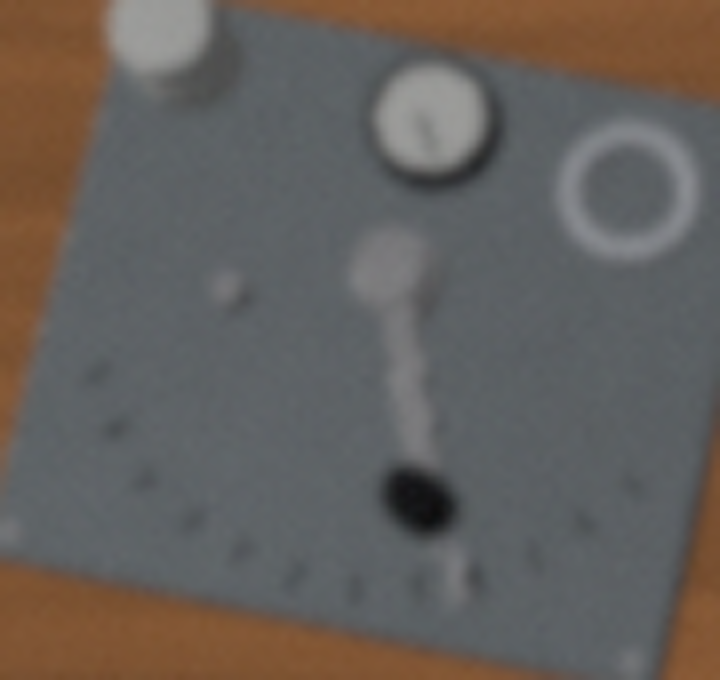

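View pics/L1s.png

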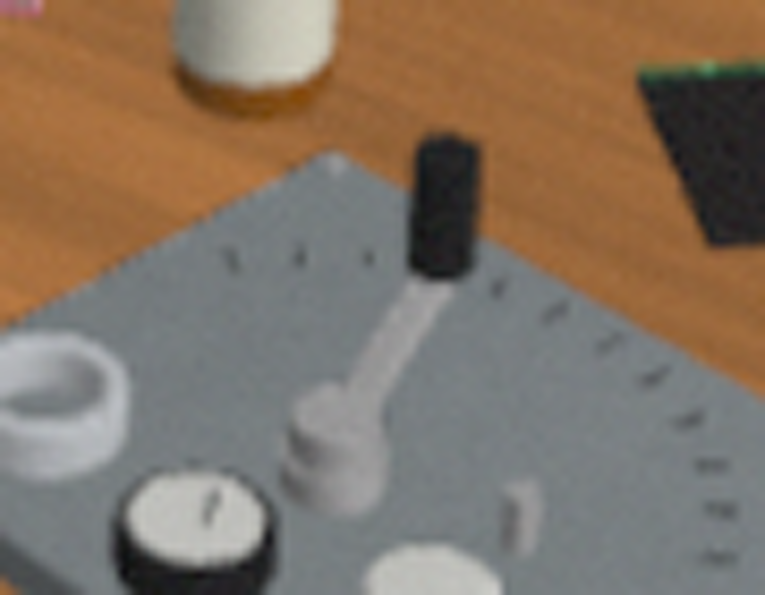

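View pics/L1f.png

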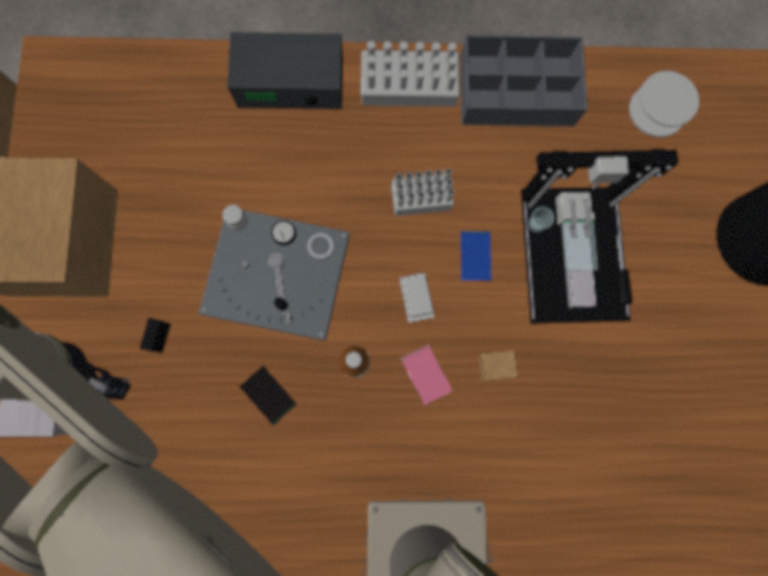

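```bash
python3 - <<'E'
from h import *
Q=np.load("Q.npy",allow_pickle=True).item(); P=np.load("P.npy",allow_pickle=True).item()
def cen(im,y,x0,x1,dark=False):
    r=im[y,x0:x1].astype(float).mean(1); b=np.median(r); w=np.clip((b-r) if dark else (r-b),0,None); w[w<.25*w.max()]=0
    return x0+(w*np.arange(x1-x0)).sum()/w.sum()
p=Q["top"]; g=p["color"]
arm=[(cen(g,y,176,196),y) for y in range(181,196)]
W=unproj(p,arm,38); c=np.polyfit(W[:,0],W[:,1],1); print("arm dir",np.degrees(np.arctan(c[0]))+180,"resid",np.abs(np.polyval(c,W[:,0])-W[:,1]).max())
print("arm line at x=561.5: y",np.polyval(c,561.5),"at 447.5:",np.polyval(c,447.5))
tab=[(cen(g,y,185,200),y) for y in range(208,216)]; T=unproj(p,tab,33); print("tab",T.round(1).tolist())
# dark knob mask centroid (top and side)
d=(g[190:212,178:200].mean(2)<45); ys,xs=np.nonzero(d); print("knob px",xs.mean()+178,ys.mean()+190, unproj(p,[(xs.mean()+178,ys.mean()+190)],66))
# initial index stem, tab from first top picture
g0=P["top"]["color"]; tab=[(cen(g0,y,185,200),y) for y in range(208,216)]; print("tab0",unproj(P["top"],tab,33).round(1).tolist())
# scene: arm, tab initial
q=Q["scene"]; d=(q["color"][205:232,312:332].mean(2)<50); ys,xs=np.nonzero(d); print("knob scene",unproj(q,[(xs.mean()+312,ys.mean()+205)],63))
# hinge cap circle
for nm,pp in (("top",p),):
    s=pp["color"][165:182,175:192].astype(float).mean(2); print(s.round(0).astype(int).tolist()[::1])
E
```

```text
arm dir 190.3063371483544 resid 1.0620196767143284
arm line at x=561.5: y 292.56073690837604 at 447.5: 271.83040014963774
tab [[459.4, 267.3, 33.0], [456.5, 267.7, 33.0], [453.7, 266.4, 33.0], [450.8, 266.3, 33.0], [447.9, 266.4, 33.0], [445.0, 266.2, 33.0], [442.2, 266.1, 33.0], [439.3, 266.2, 33.0]]
knob px 187.02380952380952 202.14285714285714 [[471.70497696 273.82042171  66.        ]]
tab0 [[459.4, 264.6, 33.0], [456.5, 266.3, 33.0], [453.7, 266.2, 33.0], [450.8, 266.5, 33.0], [447.9, 266.4, 33.0], [445.0, 266.3, 33.0], [442.2, 266.2, 33.0], [439.3, 266.4, 33.0]]
knob scene [[472.47657817 273.25374426  63.        ]]
[[98, 99, 97, 98, 96, 97, 98, 98, 96, 97, 96, 95, 94, 94, 93, 95, 94], [98, 97, 97, 97, 98, 97, 98, 97, 96, 95, 96, 96, 96, 97, 97, 97, 97], [98, 98, 97, 97, 96, 97, 98, 99, 101, 101, 99, 99, 100, 95, 95, 95, 98], [97, 97, 96, 97, 98, 101, 104, 106, 109, 110, 107, 105, 102, 98, 96, 96, 96], [99, 95, 99, 97, 101, 107, 112, 117, 118, 116, 117, 113, 107, 102, 99, 97, 97], [99, 96, 96, 99, 105, 112, 117, 121, 119, 121, 120, 120, 114, 106, 99, 97, 96], [99, 96, 100, 102, 110, 116, 120, 121, 122, 122, 120, 118, 113, 104, 101, 97, 95], [99, 98, 98, 103, 114, 121, 122, 122, 123, 124, 121, 121, 112, 103, 99, 95, 94], [99, 98, 100, 108, 118, 124, 125, 123, 123, 123, 126, 119, 111, 99, 95, 93, 94], [98, 98, 101, 109, 123, 127, 125, 124, 124, 126, 124, 119, 106, 94, 93, 90, 94], [99, 99, 100, 110, 122, 126, 124, 124, 123, 123, 121, 115, 98, 92, 90, 90, 94], [99, 99, 100, 104, 113, 121, 121, 123, 124, 121, 114, 104, 94, 88, 88, 91, 96], [97, 98, 98, 101, 105, 113, 114, 118, 118, 114, 111, 101, 89, 85, 85, 93, 95], [96, 98, 97, 97, 100, 102, 107, 111, 112, 115, 114, 104, 91, 83, 89, 94, 97], [96, 98, 96, 95, 97, 99, 101, 106, 114, 118, 118, 108, 92, 86, 93, 97, 98], [97, 97, 96, 98, 99, 97, 98, 105, 114, 120, 117, 106, 94, 93, 94, 97, 98], [96, 97, 96, 97, 96, 98, 97, 103, 114, 119, 117, 110, 97, 95, 96, 95, 97]]
```

Request:
apply_moves --series '[[1,[0.028,-0.055,0],0],[1,[0.056,-0.11,0],0],[1,[0.084,-0.165,0],0],[1,[0.11,-0.215,0],0],[1,[0.13,-0.25,0],0]]'

```text
time: 22.08
tool_pos: [468.5, 280.3, 209.0]
tcp_rot: [-179.5, -0.8, 155.1]
ft_force: [0.3, 0.8, -0.3]
finger_gap: 85.3
```

Request:
apply_moves --series '[[1,[0,0,0],0]]'

```text
time: 22.2
tool_pos: [469.8, 277.3, 209.1]
tcp_rot: [-179.5, -0.8, 154.9]
ft_force: [-0.5, -0.2, 0.1]
finger_gap: 85.7
```

Request:
apply_moves --series '[[1,[0.004,-0.0055,-0.04],0],[1,[0.004,-0.0055,-0.09],0],[1,[0.004,-0.0055,-0.12],0],[1,[0.004,-0.0055,-0.135],0],[1,[0.004,-0.0055,-0.141],0]]'

```text
time: 22.82
tool_pos: [473.6, 272.1, 67.8]
tcp_rot: [-179.4, -0.8, 154.9]
ft_force: [0.2, 0.5, 0.6]
finger_gap: 85.4
```

Request:
apply_moves --series '[[0.6,[0,0,0],0],[0.4,[0,0,0],0]]'

```text
time: 23.08
tool_pos: [474.6, 272.7, 69.3]
tcp_rot: [-179.6, -0.7, 154.9]
ft_force: [0.5, -0.2, 0.8]
finger_gap: 51.6
```

Request:
apply_moves --series '[[0.1,[-0.0005,-0.0005,0],0],[0,[-0.0005,-0.0005,0],0],[0,[-0.0005,-0.0005,0],0],[0,[-0.0005,-0.0005,0],0]]'

```text
time: 23.58
tool_pos: [474.5, 272.4, 70.4]
tcp_rot: [-179.6, -0.7, 154.9]
ft_force: [-1.8, -1.4, 6.0]
finger_gap: 21.2
```

Request:
apply_moves --series '[[0,[0.0004,-0.0016,0],0],[0,[0.0007,-0.0032,0],0],[0,[0.0007,-0.0032,0],0],[0,[0.0007,-0.0032,0],0]]'

```text
time: 24.08
tool_pos: [474.9, 269.8, 70.5]
tcp_rot: [-179.6, -0.7, 154.9]
ft_force: [-3.5, 4.1, 1.0]
finger_gap: 20.6
```

Request:
apply_moves --series '[[0.3,[0,0,0],0],[0.6,[0,0,0],0],[1,[0,0,0],0]]'

```text
time: 24.45
tool_pos: [475.0, 269.5, 70.5]
tcp_rot: [-179.6, -0.7, 154.9]
ft_force: [-0.7, -0.6, -0.0]
finger_gap: 61.1
```

Request:
apply_moves --series '[[1,[0,0,0.04],0],[1,[0,0,0.1],0],[1,[-0.03,0.05,0.14],0],[1,[-0.06,0.11,0.14],0],[1,[-0.09,0.17,0.14],0]]'

```text
time: 25.08
tool_pos: [392.2, 426.8, 212.0]
tcp_rot: [-179.8, -0.6, 154.8]
ft_force: [1.8, -0.1, -0.1]
finger_gap: 85.1
```

Request:
apply_moves --series '[[1,[-0.03,0.05,0],0],[1,[-0.05,0.1,0],0],[1,[-0.05,0.1,0],0]]'

```text
time: 25.45
tool_pos: [339.8, 529.6, 211.4]
tcp_rot: [-179.8, -0.7, 155.1]
ft_force: [0.7, -0.5, 0.6]
finger_gap: 85.6
```

```bash
cat > lev.py <<'E'
from h import *
import sys
N=5
ims=[];
p=optics.snapshot("top"); ims.append(p["color"].astype(float))
for _ in range(3): ims.append(optics.snapshot("top")["color"].astype(float))
g=np.mean(ims,0)
q=optics.snapshot("scene")
def cen(im,y,x0,x1):
    r=im[y,x0:x1].mean(1); b=np.median(r); w=np.clip(r-b,0,None); w[w<.25*w.max()]=0
    return x0+(w*np.arange(x1-x0)).sum()/w.sum()
arm=[(cen(g,y,176,198),y) for y in range(182,195)]
W=unproj(p,arm,38); c=np.polyfit(W[:,0],W[:,1],1); print("arm dir",np.degrees(np.arctan(c[0]))+180, "y at pivot",np.polyval(c,561.5),"at tab",np.polyval(c,447.5))
tab=[(cen(g,y,185,200),y) for y in range(209,215)]; T=unproj(p,tab,33); print("tab",T.mean(0).round(1))
d=(g[190:212,178:202].mean(2)<45); ys,xs=np.nonzero(d); k=unproj(p,[(xs.mean()+178,ys.mean()+190)],66)[0]
d=(q["color"][205:232,310:335].mean(2)<50); ys,xs=np.nonzero(d); k2=unproj(q,[(xs.mean()+310,ys.mean()+205)],63)[0]
print("knob",k.round(1),k2.round(1),[np.degrees(np.arctan2(291.5-a[1],561.5-a[0])).round(1)+180 for a in (k,k2,T.mean(0))])
p["color"]=g.clip(0,255).astype(np.uint8); save(p,f"pics/{sys.argv[1]}t.png",(165,155,215,225),9); save(q,f"pics/{sys.argv[1]}s.png",(270,195,360,265),8.5)
print(sense()["tool_pos"])
E
python3 lev.py L2
```

```text
arm dir 191.70661331296208 y at pivot 292.8877242200966 at tab 269.26573616887686
tab [449.3 266.5  33. ]
knob [472.2 271.9  66. ] [471.9 270.9  63. ] [np.float64(192.4), np.float64(193.0), np.float64(192.6)]
[342.9880989  525.72722883 212.0062601 ]
```

View pics/L2t.png

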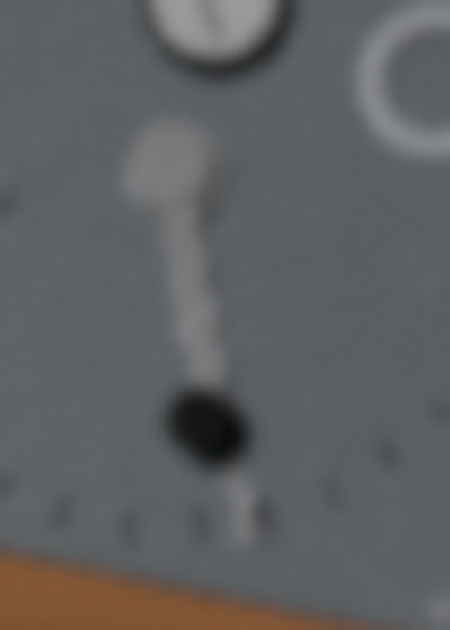

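View pics/L2s.png

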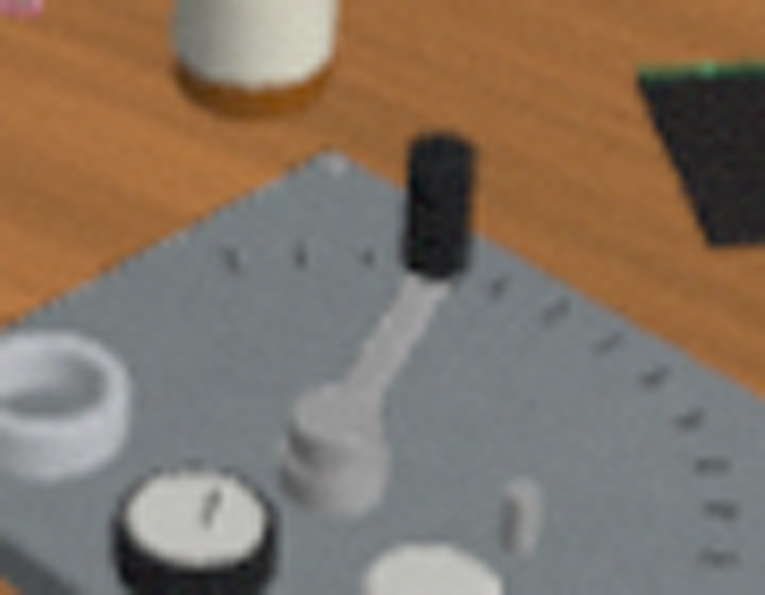

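```bash
python3 - <<'E'
from h import *
P=np.load("P.npy",allow_pickle=True).item()
q=optics.snapshot("scene")
d=cv2.absdiff(cv2.GaussianBlur(q["color"],(5,5),0),cv2.GaussianBlur(P["scene"]["color"],(5,5),0)).max(2)
cv2.imwrite("pics/diff.png",np.hstack([cv2.resize(q["color"],(400,300)),cv2.cvtColor(cv2.resize((d>20).astype(np.uint8)*255,(400,300)),cv2.COLOR_GRAY2BGR)]))
E
```

```text
(no output)
```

View pics/diff.png

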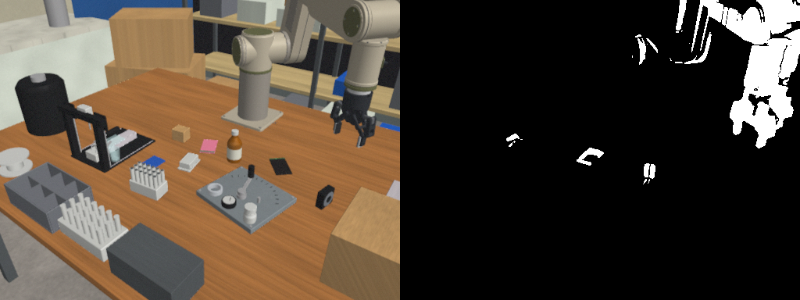

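The comparison with the first picture shows changes only at the plate and plinth, the stage, the lever and the arm, so no bystander moved. I'm handing in.

```bash
python3 -c "
from bench import hand_in,sense
print(sense()['time'],sense()['finger_gap']); print(hand_in())"
```

```text
25.75 85.25754786953624
the job is handed in; nothing more can be done
None
```

The job is done and handed in at 25.75 s of the 72 s allowed. In order, I swung the feed lever shut, slid the plate home under both clips, turned the lever to the index tab and let go of everything.

- **Feed lever shut:** it met a solid stop at about 37 N. The pictures show it against the pin, and it was not touched again until the plate was in.
- **Plate home:** it stopped dead at about 24 N. The scene camera put its rear edge 70 mm from the bar's end, as it should be when home. The first stage fit and the top view read about 2 mm short, which is within the calibration error.
- **Clips:** I could not resolve the snap itself in the pictures. I take them to be down because the rim's end is at the stop.
- **Lever to index:** I corrected it once by about 2°. The two knob-based readings then put it at 192.4° and 193.0°, against 192.6° (top camera) and about 193° (scene camera) for the tab. Measuring along the lever arm still disagreed, by 0.7° to 1.4°; I judged that to be mostly bias and left it.
- **Bystanders and index tab:** comparing the scene before and after showed changes only at the plate and plinth, the stage, the lever and the arm. The tab read the same position within 0.3 mm after the first swing, and I did not repeat that comparison after the final nudge. The gripper ended open and clear of everything.

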